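Draw the long spoon out from under the drinks-station deck

ROBOT

A 6-joint arm with a two-finger parallel gripper is mounted at the origin on the work surface. World frame = base frame: x ahead of the robot, y to its left, z up, the work surface at z = 0. Lengths are in m, angles in rad, forces in N, time in s.
With the tool pointing down it reaches from about 0.35 to 0.725 m from the base axis. Payload 4.3 kg.
Tool frame: the origin (TCP) lies at the very end of the fingers, on their centre line; the grasp point (between the pads) lies 19 mm behind it; z points along the fingers, y is the direction in which the jaws open and shut (so a half turn about z gives the same grasp; the last joint's range is limited). The gripper opens to 85 mm and grips with 20 to 120 N. Pads are 22 mm wide; open, the fingers measure 114 mm over their backs; the gripper's body (76 mm by 85 mm) begins 54 mm behind the grasp point. The pads swing forward as they close: fully open they stand 13 mm farther back than shut.
Start: joints at [-1.437, 0.377, 0.081, 1.274, 0, 1.46], TCP at [0.139, -0.558, 0.231] pointing down, gripper open.
Joint ranges: [-2.72, 2.72], [-0.84, 1.66], [-1.02, 1.22], [-1.77, 2.12], [-1.37, 1.28], [-3.14, 3.14]. Speed limits (rad/s): [2.57, 2.57, 3.14, 3.14, 3.14, 3.14].

INTERFACE

Orientations are given as a unit quaternion [w, x, y, z].
In Python, from plant import state, get_image, order gives the robot as it stands.
- The arm moves only by the tool play_rows, never from a script. Its argument "commands" is a list of rows, each an object of numbers: "ax", "ay", "az": the turn, a rotation vector about the tool's x, y, z in degrees; "dx", "dy", "dz": the shift along the tool's x, y, z in m; "jaw": the finger opening in m, from 0 to 0.0854. A call has 1 to 20 rows; each row is the pose to reach, as a shift and turn from the pose commanded when the call began, along the tool's axes at that moment; what a row does not reach only later rows make up. A row lasts 1/12 s, in which the tool goes at most 41.7 mm and 7.16 degrees, less where a joint would pass 70% of its speed; a pose out of reach is approached as far as the arm can. A call with a gripper value outside its range is refused whole. The fingers move at their own pace and stop on an object; "squeeze" is the grip in N (left out, the last holds). Time passes only in rows, so rows that repeat a pose let the fingers close. It gives the time, the measured TCP pose, the force and the opening at its end, in the units of the state.
- state(): the state, without advancing time (a new reading comes with each control period).
- get_image(name): name is "scene" or "top"; returns a dict with "frame" (400x640x3 uint8, red, green, blue), "camera_matrix" (3x3 intrinsics, pixels), "xyz" and "attitude" of the camera in the world. Camera axes: x right, y down, z forward; pixel columns grow to the right and rows downward; lengths in m; the calibration is good to about 2 mm. A picture is of the moment at which its call begins. There is no depth.
- order.job_done(): hands the job in, once; it reports no verdict.
The state is a dict: "time": time; "joints": joint angles; "joint_velocities": joint speeds; "effort": joint torques, N m; "position": TCP position; "eef_rot": TCP orientation; "force": force on the tool from outside, world axes, zero at the start; "moment": the same for the moment, N m; "width": finger opening in m.
Only numpy, scipy, OpenCV 4.12 (cv2) and the standard library are available. Lean on these libraries where they do the work, as an engineer would, in place of code of your own. Each camera call takes 0.05 s, during which the arm holds its last target.

TASK

The long stirring spoon lies in the organiser box with its bowl under the steel deck, and a carton of tea has been left across the open well on top of it. Lift the carton off and set it down (do not drop it), upright and lined up in the middle of its cork mat, and let go of it; then take the spoon by its wooden handle, tilt it and draw it out through the well without prying hard against the deck or disturbing the jars, glasses and stirrer pot. Finish with the spoon held still in the gripper, touching nothing else, with the whole spoon at least 6 cm above the deck.

Things in the scene. Friction and masses are not known exactly. Their poses are not given: they have to be found in the camera images.
- box: Steel organiser box, fixed on the tray: 150 mm (its x) by 330 mm (its y) by 65 mm high, walls 4 mm. Origin: centre of its underside; z up; inner floor 8 mm above the origin. Its -y end is an open-topped well (inside y -161 to -20 mm, x -71 to +71 mm, walled up to 65 mm); from y -20 mm on it is covered by the deck, with an empty tunnel below that reaches y +161 mm.
- deck: Steel deck, fixed part of the box, same origin and axes: covers y -20 to +165 mm, top at 65 mm, underside 62 mm. A folded lip along its edge at the well (y -20 to -17 mm) hangs down to 60 mm: 52 mm clear above the inner floor. A thin wire rail 24 mm high stands round its other three sides, from y +10 mm on.
- well (a point): Middle of the well's floor (box x 0, y -90.5 mm, z 8 mm). Axes as the box.
- deck_edge (a point): Middle of the deck's edge at the well, on the deck's top surface (box x 0, y -20 mm, z 65 mm). Axes as the box.
- spoon: Loose stirring spoon, 250 mm long, 60 to 130 g, lying on the box's inner floor within 3 degrees of the box's y. Origin: middle of its length, on its underside; y points from handle to bowl, z up. Beech handle 16 mm wide, 14 thick, y -125 to +15 mm; then a 7 mm steel shank and a bowl 40 mm across, 11 deep, centred at y +105. Balances at about y -11. Only the handle shows in the well; bowl and shank lie under the deck.
- spoon_end (a point): End of the handle, on the spoon's long axis (spoon y = -125 mm, z = 7 mm).
- spoon_tip (a point): End of the bowl, on the spoon's long axis (spoon y = +125 mm, z = 7 mm).
- spoon_grip (a point): A good place to take the handle: on its axis, spoon y = -60 mm, z = 7 mm.
- carton: Shut, rigid green carton with a cream band, 170 mm (its x) by 56 mm (its y) by 64 mm high, 130 to 330 g. Origin: centre of its underside; z up. At the start it lies across the well on the rims of the box's long walls, its x roughly along the box's x.
- mat: Cork mat, the carton's place, 200 mm (its x) by 86 mm (its y) by 4 mm, fixed on the tray; origin at the centre of its underside, so its top is 4 mm above. The carton stands on it with its long side along the mat's long side, either way round.
- jar_a: White lidded jar, 54 mm across, 73 mm high, loose on the deck, nearer the well; origin at the centre of its underside. Leave alone.
- jar_b: Amber lidded jar, 54 mm across, 73 mm high, loose on the deck, farther from the well; origin at the centre of its underside. Leave alone.
- stirrer_pot: Loose blue pot with wooden stirrers, 72 mm across, 145 mm high with the stirrers, behind the box; origin at the centre of its underside. Leave alone.
- kettle: Steel electric kettle on a black base, fixed, 164 mm across, 221 mm high, handle towards its +y out to 134 mm from its axis; origin at the centre of its underside. Stands left of the box.
- glass_0: Glass tumbler standing upside down, loose, 72 mm across at the rim (below), 105 mm high, in a row behind the box; origin at the centre of its rim, on the tray. Leave alone.
- glass_1: Glass tumbler standing upside down, loose, 72 mm across at the rim (below), 105 mm high, in a row behind the box; origin at the centre of its rim, on the tray. Leave alone.
- glass_2: Glass tumbler standing upside down, loose, 72 mm across at the rim (below), 105 mm high, in a row behind the box; origin at the centre of its rim, on the tray. Leave alone.
- glass_3: Glass tumbler standing upside down, loose, 72 mm across at the rim (below), 105 mm high, in a row behind the box; origin at the centre of its rim, on the tray. Leave alone.
Mind the look-alikes: they are no part of the job. What is shaped like the spoon but orange is not meant.

How it is judged:
On the way, in this order (a step that is already met when the one before it is completed fails the run):
1. the carton stands on its mat, lined up and let go (horizontal distance between carton and mat below 0.025 m and angle between the x axis of carton and the x axis of mat, either way round below 0.26 rad and angle between carton's own z axis and vertical below 0.08 rad and height (world z) of carton below 0.016 m and contact force between the fingers and carton below 0.1 N and linear speed of carton below 0.03 m/s), for 0.2 s.
2. the spoon is out of the box, held above the deck (z of each of spoon_tip, spoon_end in the frame of deck_edge above 0.057 m and contact force between the fingers and spoon above 1 N), for 0.2 s.
At the end, for the whole second after the job is handed in: The carton stands released and upright on the mat, within 25 mm of its middle and 15 degrees of its direction; the spoon is held still by the fingers alone, both its ends at least 57 mm above the deck's top (all of step 1 and all of step 2 and contact force between spoon and box below 0.1 N and contact force between spoon and kettle below 0.1 N and contact force between spoon and carton below 0.1 N and contact force between spoon and jar_a below 0.1 N and contact force between spoon and jar_b below 0.1 N and contact force between spoon and glass_0 below 0.1 N and contact force between spoon and glass_1 below 0.1 N and contact force between spoon and glass_2 below 0.1 N and contact force between spoon and glass_3 below 0.1 N and contact force between spoon and stirrer_pot below 0.1 N and linear speed of spoon below 0.03 m/s and angular speed of spoon below 0.2 rad/s); the arm keeps its last pose, push and grip.
It fails at once if a jar, glass or the stirrer pot was moved more than 20 mm (distance of any of jar_a, jar_b, glass_0, glass_1, glass_2, glass_3, stirrer_pot from where it was at the start of the episode above 0.02 m).
It fails at once if the spoon was pried against the deck with more than 25 N (contact force between spoon and deck above 25 N).
It fails at once if the carton was dropped (contact force between the fingers and carton below 0.05 N and linear speed of carton above 0.6 m/s).
It also fails if it takes over 51 s, if anything falls off the work surface, if the arm or the gripper's body presses on something with over 40 N, if the wrist force passes 120 N, or if a joint passes its speed limit or range.

## Working session

There is one attempt and no reset: what is moved stays moved. The work goes in short steps, Python scripts to look and compute and a tool call to move; the robot and the scene stay as the last step left them, time stands still between calls to the robot, and variables do not carry over. Pictures are saved under pics/ and viewed, and the job is handed in when it is done.

Besides the shell and the picture viewer there is one more tool, called after "Call:" as name(argument=value, ...) on one line, values as JSON. play_rows: Moves the arm, as the interface text tells. Its arguments: {"type":"object","properties":{"commands":{"type":"array"},"squeeze":{"type":"number"}},"required":["commands"]}

```bash
ls; mkdir -p pics; python3 - <<'E'
from plant import state,get_image
import cv2
print(state())
for n in ("scene","top"):
    d=get_image(n); cv2.imwrite(f"pics/{n}0.png",d["frame"][:,:,::-1])
    print(n,d["camera_matrix"],d["xyz"],d["attitude"])
E
```

```text
pics
{'time': 0.0, 'joints': array([-1.43730626e+00,  3.78083885e-01,  7.96069638e-02,  1.27439528e+00,
        7.97385328e-06,  1.46052472e+00]), 'joint_velocities': array([ 0.00323147, -0.00067827,  0.00015123, -0.00010234,  0.00076103,
       -0.00116231]), 'effort': array([ 6.14037162e-04, -4.63606274e+01,  2.69873857e+01,  2.08015193e-02,
        6.51886899e-05,  4.54351053e-06]), 'position': array([ 0.13871422, -0.55733301,  0.23034166]), 'eef_rot': array([-1.03791348e-03,  9.92581187e-01,  1.21579236e-01, -8.06272322e-06]), 'force': array([ 0.38414038,  0.39842711, -0.26614971]), 'moment': array([0.02280768, 0.02603297, 0.03675182]), 'width': 0.085443112593519}
scene [[424.73819439   0.         313.96256901]
 [  0.         424.73819439 201.49940404]
 [  0.           0.           1.        ]] [0.87555079 0.73774295 0.99088208] [-0.09337038  0.24675993  0.90202438 -0.34167751]
top [[384.95293085   0.         317.40892974]
 [  0.         384.95293085 198.73889832]
 [  0.           0.           1.        ]] [0.30894315 0.01915589 0.95843425] [-0.06001774  0.70528083 -0.7035606   0.06308179]
```

View pics/scene0.png

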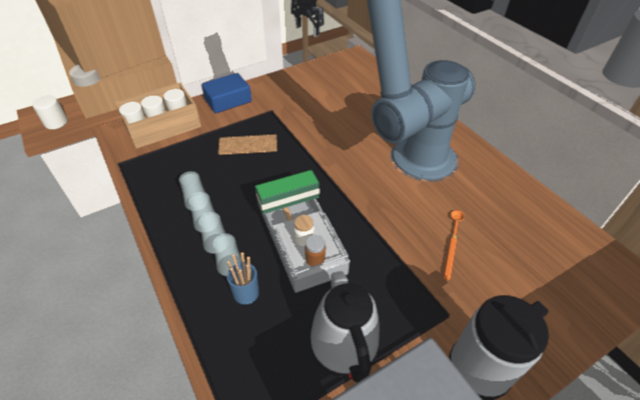

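View pics/top0.png

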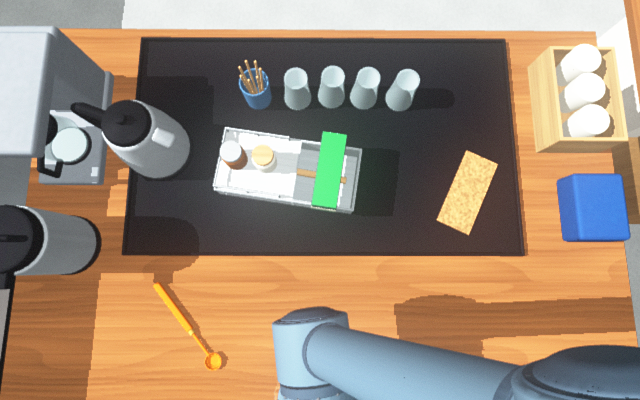

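```bash
cat > h.py <<'E'
import numpy as np, cv2
from scipy.spatial.transform import Rotation as R
K={"scene":np.array([[424.73819439,0,313.96256901],[0,424.73819439,201.49940404],[0,0,1]]),"top":np.array([[384.95293085,0,317.40892974],[0,384.95293085,198.73889832],[0,0,1]])}
def rot(q): return R.from_quat([q[1],q[2],q[3],q[0]]).as_matrix()
X={"scene":np.array([0.87555079,0.73774295,0.99088208]),"top":np.array([0.30894315,0.01915589,0.95843425])}
A={"scene":rot([-0.09337038,0.24675993,0.90202438,-0.34167751]),"top":rot([-0.06001774,0.70528083,-0.7035606,0.06308179])}
def px(n,u,v,z):
    d=A[n]@np.linalg.inv(K[n])@np.array([u,v,1.]); return X[n]+d*(z-X[n][2])/d[2]
def proj(n,P):
    p=(np.atleast_2d(P)-X[n])@A[n]; p=p@K[n].T; return p[:,:2]/p[:,2:]
def save(n,f,u0,v0,u1,v1,s):
    from plant import get_image
    im=get_image(n)["frame"][:,:,::-1]
    cv2.imwrite(f,cv2.resize(im[v0:v1,u0:u1],None,fx=s,fy=s,interpolation=cv2.INTER_CUBIC))
E
python3 - <<'E'
from h import *
im=cv2.imread("pics/top0.png")
def c(f,u0,v0,u1,v1,s): cv2.imwrite(f,cv2.resize(im[v0:v1,u0:u1],None,fx=s,fy=s,interpolation=cv2.INTER_CUBIC))
c("pics/c1.png",205,120,375,220,4.5)
c("pics/c2.png",420,140,520,245,5)
im=cv2.imread("pics/scene0.png")
c("pics/c3.png",210,125,360,300,3.4)
E
```

```text
(no output)
```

View pics/c1.png

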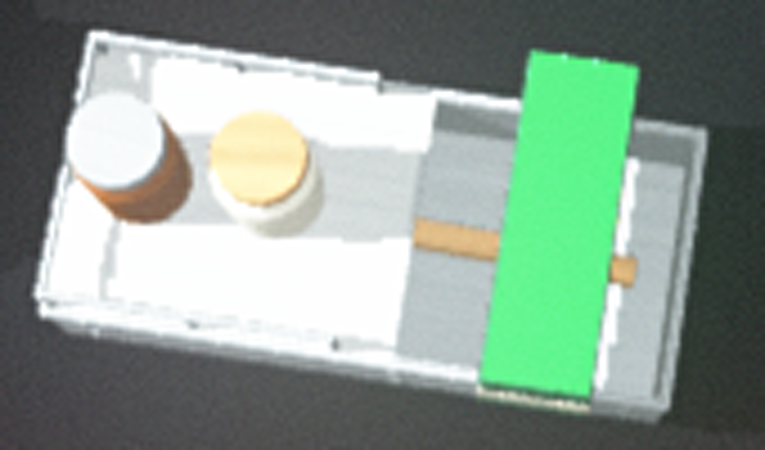

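View pics/c2.png

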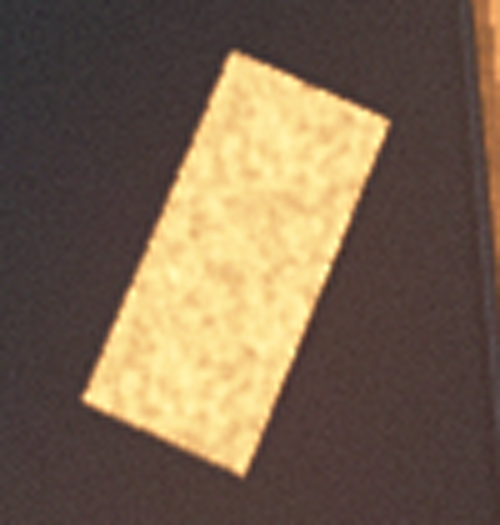

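View pics/c3.png

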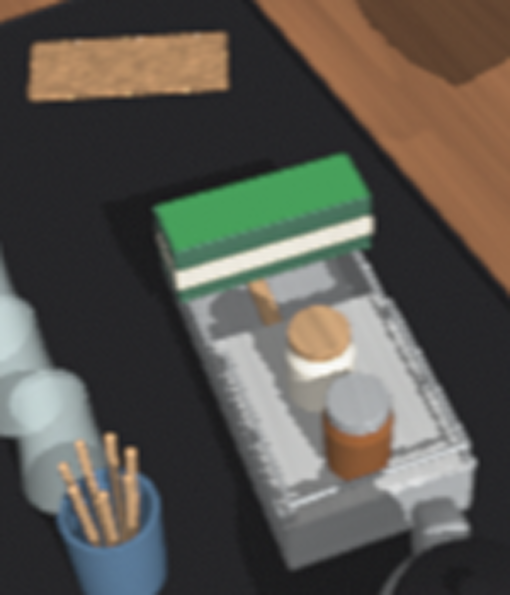

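```bash
python3 - <<'E'
from h import *
f1=lambda p:(p[0]/4.5+205-.4,p[1]/4.5+120-.4)
f2=lambda p:(p[0]/5+420-.4,p[1]/5+140-.4)
f3=lambda p:(p[0]/3.4+210-.35,p[1]/3.4+125-.35)
def rep(name,n,pts,z):
    P=np.array([px(n,*p,z) for p in pts]); print(name,np.round(P[:,:2],4).tolist(),'mean',P.mean(0).round(4),'sides',np.round(np.linalg.norm(P-np.roll(P,-1,0),axis=1),4),
      'ang',[round(float(np.degrees(np.arctan2(*(P[(i+1)%len(P)]-P[i])[1::-1]))),1) for i in range(len(P))])
for z in (.129,.133): rep('carton',"top",[f1(p) for p in [(528,50),(640,66),(592,396),(480,382)]],z)
for z in (.133,): rep('cartonS',"scene",[f3(p) for p in [(345,153),(373,192),(173,252),(153,207)]],z)
for z in (.004,.008): rep('mat',"top",[f2(p) for p in [(234,50),(390,122),(244,477),(83,400)]],z)
for z in (.004,.008): rep('matS',"scene",[f3(p) for p in [(228,33),(229,88),(28,100),(31,43)]],z)
for z in (.065,.069): rep('boxend',"top",[f1(p) for p in [(707,128),(668,418)]],z)
rep('rail',"top",[f1(p) for p in [(92,32),(378,73)]],.093)
rep('deckedge',"top",[f1(p) for p in [(437,97),(395,380)]],.069)
rep('spoon',"top",[f1(p) for p in [(414,233),(637,270)]],.026)
rep('spoonend lower/upper',"top",[f1(p) for p in [(637,257),(635,286)]],.026)
E
```

```text
carton [[0.611, 0.0058], [0.6028, -0.0503], [0.4355, -0.0252], [0.4422, 0.0291]] mean [ 0.5229 -0.0102  0.129 ] sides [0.0567 0.1692 0.0547 0.1704] ang [-98.3, 171.5, 82.9, -7.9]
carton [[0.6096, 0.0059], [0.6014, -0.05], [0.4349, -0.025], [0.4416, 0.029]] mean [ 0.5219 -0.01    0.133 ] sides [0.0565 0.1684 0.0544 0.1696] ang [-98.3, 171.5, 82.9, -7.9]
cartonS [[0.4341, -0.0253], [0.4375, 0.0264], [0.6092, 0.0023], [0.6017, -0.0508]] mean [ 0.5206 -0.0119  0.133 ] sides [0.0518 0.1734 0.0537 0.1695] ang [86.3, -8.0, -98.1, 171.3]
mat [[0.6068, -0.369], [0.5688, -0.4466], [0.3867, -0.3596], [0.425, -0.2816]] mean [ 0.4968 -0.3642  0.004 ] sides [0.0865 0.2018 0.0869 0.2018] ang [-116.1, 154.5, 63.9, -25.7]
mat [[0.6056, -0.3673], [0.5677, -0.4447], [0.3864, -0.358], [0.4245, -0.2803]] mean [ 0.496  -0.3626  0.008 ] sides [0.0861 0.2009 0.0865 0.2009] ang [-116.1, 154.5, 63.9, -25.7]
matS [[0.3826, -0.3603], [0.4217, -0.2822], [0.6052, -0.3696], [0.5687, -0.4513]] mean [ 0.4945 -0.3659  0.004 ] sides [0.0873 0.2032 0.0895 0.2072] ang [63.4, -25.5, -114.1, 153.9]
matS [[0.3846, -0.3558]
[... 154 characters left out ...]
.9]
boxend [[0.5908, -0.0913], [0.4338, -0.0681]] mean [ 0.5123 -0.0797  0.065 ] sides [0.1587 0.1587] ang [171.6, -8.4]
boxend [[0.5896, -0.0908], [0.4332, -0.0677]] mean [ 0.5114 -0.0792  0.069 ] sides [0.158 0.158] ang [171.6, -8.4]
rail [[0.6332, 0.2337], [0.6113, 0.0835]] mean [0.6222 0.1586 0.093 ] sides [0.1517 0.1517] ang [-98.3, 81.7]
deckedge [[0.6063, 0.0536], [0.4528, 0.074]] mean [0.5296 0.0638 0.069 ] sides [0.1549 0.1549] ang [172.4, -7.6]
spoon [[0.5422, 0.0672], [0.5216, -0.056]] mean [0.5319 0.0056 0.026 ] sides [0.1249 0.1249] ang [-99.5, 80.5]
spoonend lower/upper [[0.5289, -0.0561], [0.5126, -0.0548]] mean [ 0.5207 -0.0554  0.026 ] sides [0.0164 0.0164] ang [175.5, -4.5]
```

```bash
cat >> h.py <<'E'
def delta(p,xang,tilt=0,axis='y',show=True):
    """target TCP pos p, tool x heading xang deg (tool down)"""
    from plant import state
    s=state(); R0=rot(s["eef_rot"])
    a=np.radians(xang); Rt=np.array([[np.cos(a),np.sin(a),0],[np.sin(a),-np.cos(a),0],[0,0,-1]])
    Rt=Rt@R.from_euler(axis,tilt,degrees=True).as_matrix()
    rv=R.from_matrix(R0.T@Rt).as_rotvec(degrees=True)
    print("d",(R0.T@(np.array(p)-s["position"])).round(4),"a",rv.round(2),"pos",s["position"].round(4),"xhead",np.degrees(np.arctan2(R0[1,0],R0[0,0])).round(2),"F",s["force"].round(2),"w",round(s["width"],4),"t",round(s["time"],2))
E
python3 - <<'E'
from h import *
delta([.522,-.0105,.20],-8.2)
f1=lambda p:(p[0]/4.5+205-.4,p[1]/4.5+120-.4)
print(px("top",*f1((260,150)),.142), px("top",*f1((118,140)),.142))
E
```

```text
d [ 0.5039 -0.4382  0.0314] a [-1.000e-01  1.000e-02  2.217e+01] pos [ 0.1387 -0.5574  0.2305] xhead 13.97 F [ 0.76  0.61 -0.26] w 0.0855 t 0.1
[0.55461158 0.1369287  0.142     ] [0.55944389 0.20642714 0.142     ]
```

Call:
play_rows(commands=[{"dx": 0.025,"dy": -0.022,"dz": 0,"az": 2},{"dx": 0.053,"dy": -0.046,"dz": 0,"az": 4},{"dx": 0.083,"dy": -0.072,"dz": 0,"az": 6},{"dx": 0.113,"dy": -0.098,"dz": 0,"az": 8},{"dx": 0.143,"dy": -0.124,"dz": 0,"az": 10},{"dx": 0.173,"dy": -0.15,"dz": 0,"az": 12},{"dx": 0.203,"dy": -0.176,"dz": 0,"az": 14},{"dx": 0.233,"dy": -0.203,"dz": 0,"az": 16},{"dx": 0.263,"dy": -0.229,"dz": 0,"az": 18},{"dx": 0.293,"dy": -0.255,"dz": 0,"az": 20},{"dx": 0.323,"dy": -0.281,"dz": 0,"az": 22},{"dx": 0.353,"dy": -0.307,"dz": 0,"az": 22.2},{"dx": 0.383,"dy": -0.333,"dz": 0,"az": 22.2},{"dx": 0.413,"dy": -0.359,"dz": 0,"az": 22.2},{"dx": 0.443,"dy": -0.385,"dz": 0,"az": 22.2},{"dx": 0.467,"dy": -0.406,"dz": 0,"az": 22.2},{"dx": 0.485,"dy": -0.422,"dz": 0,"az": 22.2},{"dx": 0.497,"dy": -0.432,"dz": 0,"az": 22.2},{"dx": 0.504,"dy": -0.438,"dz": 0,"az": 22.2},{"dx": 0.504,"dy": -0.438,"dz": 0,"az": 22.2}])

```text
invalid input
```

```bash
python3 - <<'E'
from h import *
delta([.522,-.0105,.088],-8.2)
save("top","pics/t1.png",205,100,405,240,4)
save("scene","pics/s1.png",210,125,360,300,3.4)
E
```

```text
d [ 0.5039 -0.438   0.1434] a [-1.000e-01  1.000e-02  2.217e+01] pos [ 0.1387 -0.5574  0.2305] xhead 13.97 F [ 0.76  0.61 -0.26] w 0.0855 t 0.1
```

View pics/s1.png

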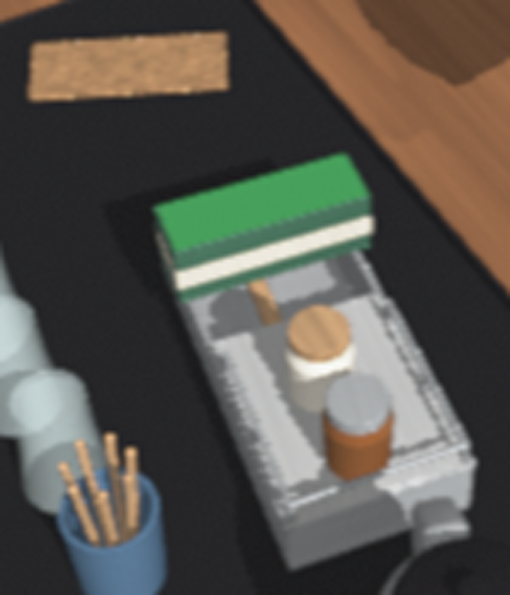

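View pics/t1.png

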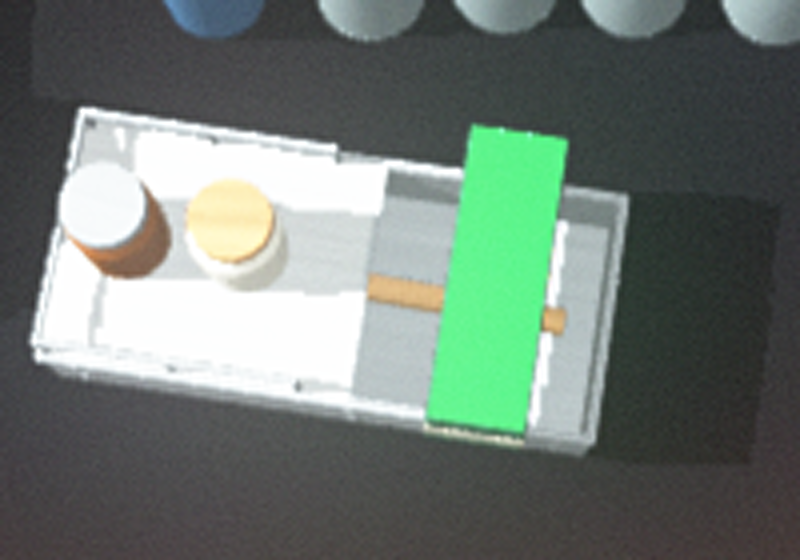

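The call was refused. The pictures show that nothing has moved. I'll retry with every key given in each row.

Call:
play_rows(commands=[{"ax": 0,"ay": 0,"az": 2,"dx": 0.025,"dy": -0.022,"dz": 0,"jaw": 0.0854}], squeeze=60)

```text
time: 0.28
position: [0.1556, -0.534, 0.2304]
eef_rot: [0.001, 0.995, 0.102, -0.001]
force: [1.4, -0.8, 1.4]
width: 0.0852
```

```bash
python3 - <<'E'
from h import *
delta([.522,-.0105,.20],-8.2)
E
```

```text
d [ 0.4648 -0.4386  0.0286] a [ 0.13  0.09 19.87] pos [ 0.1556 -0.534   0.2304] xhead 11.67 F [ 1.36 -0.77  1.37] w 0.0852 t 0.28
```

Call:
play_rows(commands=[{"ax": 0,"ay": 0,"az": 1,"dx": 0.023,"dy": -0.022,"dz": 0,"jaw": 0.0854},{"ax": 0,"ay": 0,"az": 3,"dx": 0.048,"dy": -0.045,"dz": 0,"jaw": 0.0854},{"ax": 0,"ay": 0,"az": 5,"dx": 0.074,"dy": -0.07,"dz": 0,"jaw": 0.0854},{"ax": 0,"ay": 0,"az": 7,"dx": 0.1,"dy": -0.095,"dz": 0,"jaw": 0.0854},{"ax": 0,"ay": 0,"az": 9,"dx": 0.127,"dy": -0.12,"dz": 0,"jaw": 0.0854},{"ax": 0,"ay": 0,"az": 11,"dx": 0.154,"dy": -0.145,"dz": 0,"jaw": 0.0854},{"ax": 0,"ay": 0,"az": 13,"dx": 0.181,"dy": -0.17,"dz": 0,"jaw": 0.0854},{"ax": 0,"ay": 0,"az": 15,"dx": 0.208,"dy": -0.196,"dz": 0,"jaw": 0.0854},{"ax": 0,"ay": 0,"az": 17,"dx": 0.235,"dy": -0.221,"dz": 0,"jaw": 0.0854},{"ax": 0,"ay": 0,"az": 19,"dx": 0.262,"dy": -0.247,"dz": 0,"jaw": 0.0854},{"ax": 0,"ay": 0,"az": 19.8,"dx": 0.289,"dy": -0.272,"dz": 0,"jaw": 0.0854},{"ax": 0,"ay": 0,"az": 19.8,"dx": 0.316,"dy": -0.298,"dz": 0,"jaw": 0.0854},{"ax": 0,"ay": 0,"az": 19.8,"dx": 0.343,"dy": -0.323,"dz": 0,"jaw": 0.0854},{"ax": 0,"ay": 0,"az": 19.8,"dx": 0.37,"dy": -0.349,"dz": 0,"jaw": 0.0854},{"ax": 0,"ay": 0,"az": 19.8,"dx": 0.395,"dy": -0.373,"dz": 0,"jaw": 0.0854},{"ax": 0,"ay": 0,"az": 19.8,"dx": 0.418,"dy": -0.395,"dz": 0,"jaw": 0.0854},{"ax": 0,"ay": 0,"az": 19.8,"dx": 0.438,"dy": -0.413,"dz": 0,"jaw": 0.0854},{"ax": 0,"ay": 0,"az": 19.8,"dx": 0.452,"dy": -0.426,"dz": 0,"jaw": 0.0854},{"ax": 0,"ay": 0,"az": 19.8,"dx": 0.46,"dy": -0.434,"dz": 0,"jaw": 0.0854},{"ax": 0,"ay": 0,"az": 19.8,"dx": 0.461,"dy": -0.435,"dz": 0,"jaw": 0.0854}])

```text
time: 1.95
position: [0.5192, -0.0081, 0.2309]
eef_rot: [-0.0, 0.998, -0.067, -0.0]
force: [-0.6, 0.3, 0.1]
width: 0.0852
```

```bash
python3 - <<'E'
from h import *
delta([.522,-.0105,.088],-8.2)
save("top","pics/t2.png",205,60,405,210,4)
save("scene","pics/s2.png",210,85,390,275,3)
E
```

```text
d [0.0032 0.002  0.1429] a [-0.01  0.01  0.51] pos [ 0.5192 -0.0081  0.2309] xhead -7.69 F [-0.56  0.34  0.15] w 0.0852 t 1.95
```

View pics/s2.png

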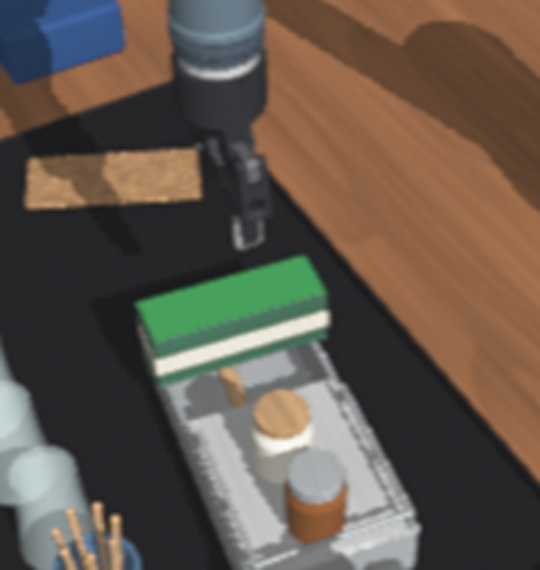

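View pics/t2.png

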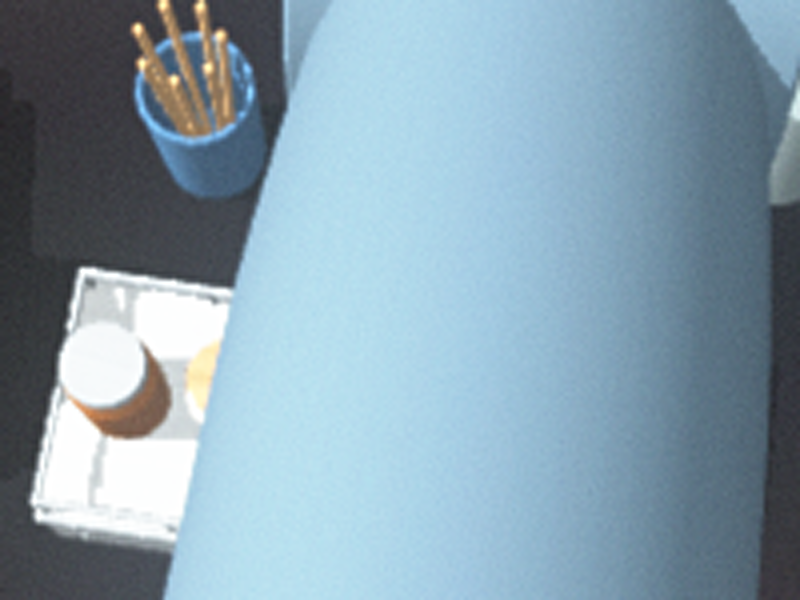

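Call:
play_rows(commands=[{"ax": 0,"ay": 0,"az": 0.5,"dx": 0.003,"dy": 0.002,"dz": 0.02,"jaw": 0.0854},{"ax": 0,"ay": 0,"az": 0.5,"dx": 0.003,"dy": 0.002,"dz": 0.045,"jaw": 0.0854},{"ax": 0,"ay": 0,"az": 0.5,"dx": 0.003,"dy": 0.002,"dz": 0.07,"jaw": 0.0854},{"ax": 0,"ay": 0,"az": 0.5,"dx": 0.003,"dy": 0.002,"dz": 0.09,"jaw": 0.0854},{"ax": 0,"ay": 0,"az": 0.5,"dx": 0.003,"dy": 0.002,"dz": 0.11,"jaw": 0.0854},{"ax": 0,"ay": 0,"az": 0.5,"dx": 0.003,"dy": 0.002,"dz": 0.127,"jaw": 0.0854},{"ax": 0,"ay": 0,"az": 0.5,"dx": 0.003,"dy": 0.002,"dz": 0.138,"jaw": 0.0854},{"ax": 0,"ay": 0,"az": 0.5,"dx": 0.003,"dy": 0.002,"dz": 0.143,"jaw": 0.0854},{"ax": 0,"ay": 0,"az": 0.5,"dx": 0.003,"dy": 0.002,"dz": 0.143,"jaw": 0.0854}])

```text
time: 2.8
position: [0.5195, -0.0134, 0.0873]
eef_rot: [-0.0, 0.997, -0.073, -0.001]
force: [0.8, 0.1, 0.2]
width: 0.085
```

```bash
python3 - <<'E'
from h import *
delta([.522,-.0105,.088],-8.2)
save("scene","pics/s3.png",210,85,390,275,3)
E
```

```text
d [ 0.0021 -0.0032 -0.0007] a [ 0.    0.16 -0.19] pos [ 0.5195 -0.0134  0.0873] xhead -8.39 F [0.83 0.11 0.22] w 0.085 t 2.8
```

View pics/s3.png

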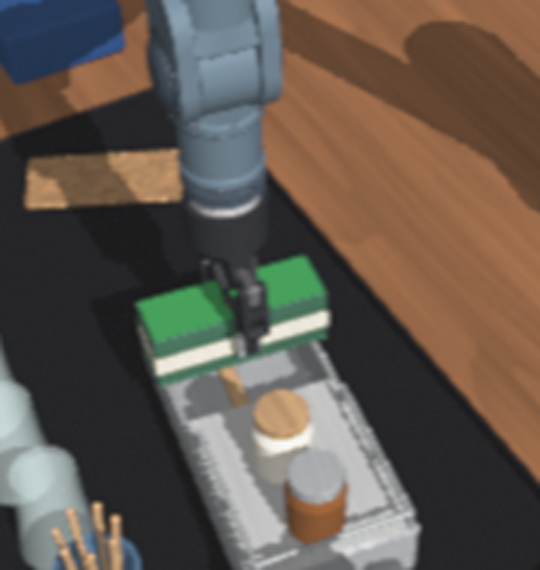

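The fingers straddle the carton near its middle. Next I centre them, close and lift.

Call:
play_rows(commands=[{"ax": 0,"ay": 0,"az": 0,"dx": 0.002,"dy": -0.003,"dz": 0,"jaw": 0.0854},{"ax": 0,"ay": 0,"az": 0,"dx": 0.002,"dy": -0.003,"dz": 0,"jaw": 0.065},{"ax": 0,"ay": 0,"az": 0,"dx": 0.002,"dy": -0.003,"dz": 0,"jaw": 0.055},{"ax": 0,"ay": 0,"az": 0,"dx": 0.002,"dy": -0.003,"dz": 0,"jaw": 0.045},{"ax": 0,"ay": 0,"az": 0,"dx": 0.002,"dy": -0.003,"dz": 0,"jaw": 0.045},{"ax": 0,"ay": 0,"az": 0,"dx": 0.002,"dy": -0.003,"dz": 0,"jaw": 0.045},{"ax": 0,"ay": 0,"az": 0,"dx": 0.002,"dy": -0.003,"dz": 0,"jaw": 0.045},{"ax": 0,"ay": 0,"az": 0,"dx": 0.002,"dy": -0.003,"dz": 0,"jaw": 0.045}], squeeze=60)

```text
time: 3.52
position: [0.5243, -0.0113, 0.0893]
eef_rot: [-0.001, 0.997, -0.071, 0.001]
force: [-0.4, 0.2, 5.5]
width: 0.0556
```

```bash
python3 - <<'E'
from h import *
delta([.522,-.0105,.088],-8.2)
E
```

```text
d [-0.0024 -0.0004  0.0013] a [-0.08 -0.13  0.04] pos [ 0.5243 -0.0113  0.0893] xhead -8.16 F [-0.43  0.24  5.46] w 0.0556 t 3.52
```

Call:
play_rows(commands=[{"ax": 0,"ay": 0,"az": 0,"dx": 0,"dy": 0,"dz": -0.005,"jaw": 0.045},{"ax": 0,"ay": 0,"az": 0,"dx": 0,"dy": 0,"dz": -0.015,"jaw": 0.045},{"ax": 0,"ay": 0,"az": 0,"dx": 0,"dy": 0,"dz": -0.03,"jaw": 0.045},{"ax": 0,"ay": 0,"az": 0,"dx": 0,"dy": 0,"dz": -0.05,"jaw": 0.045},{"ax": 0,"ay": 0,"az": 0,"dx": 0,"dy": 0,"dz": -0.06,"jaw": 0.045},{"ax": 0,"ay": 0,"az": 0,"dx": 0,"dy": 0,"dz": -0.06,"jaw": 0.045}])

```text
time: 4.02
position: [0.5252, -0.0115, 0.151]
eef_rot: [-0.001, 0.997, -0.071, 0.002]
force: [1.1, -0.8, -1.6]
width: 0.0555
```

```bash
python3 - <<'E'
from h import *
delta([.4965,-.3635,.149],-25.7)
save("scene","pics/s4.png",210,65,390,255,3)
E
```

```text
d [0.0215 0.3525 0.0016] a [-0.13 -0.26 17.54] pos [ 0.5252 -0.0115  0.151 ] xhead -8.16 F [ 1.1  -0.84 -1.56] w 0.0555 t 4.02
```

View pics/s4.png

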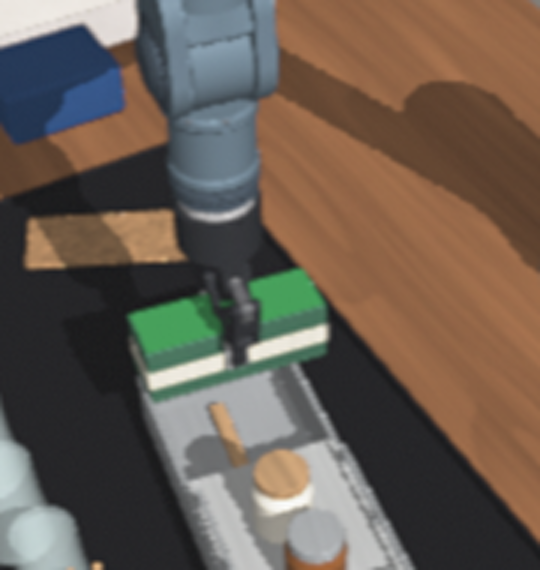

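Carton is held level. Carry it to the mat.

Call:
play_rows(commands=[{"ax": 0,"ay": 0,"az": 0,"dx": 0.001,"dy": 0.01,"dz": 0,"jaw": 0.045},{"ax": 0,"ay": 0,"az": 1,"dx": 0.002,"dy": 0.03,"dz": 0,"jaw": 0.045},{"ax": 0,"ay": 0,"az": 2.5,"dx": 0.004,"dy": 0.055,"dz": 0,"jaw": 0.045},{"ax": 0,"ay": 0,"az": 4,"dx": 0.006,"dy": 0.082,"dz": 0,"jaw": 0.045},{"ax": 0,"ay": 0,"az": 5.5,"dx": 0.008,"dy": 0.11,"dz": 0,"jaw": 0.045},{"ax": 0,"ay": 0,"az": 7,"dx": 0.01,"dy": 0.14,"dz": 0,"jaw": 0.045},{"ax": 0,"ay": 0,"az": 8.5,"dx": 0.012,"dy": 0.17,"dz": 0,"jaw": 0.045},{"ax": 0,"ay": 0,"az": 10,"dx": 0.014,"dy": 0.2,"dz": 0,"jaw": 0.045},{"ax": 0,"ay": 0,"az": 11.5,"dx": 0.016,"dy": 0.23,"dz": 0,"jaw": 0.045},{"ax": 0,"ay": 0,"az": 13,"dx": 0.018,"dy": 0.26,"dz": 0,"jaw": 0.045},{"ax": 0,"ay": 0,"az": 14.5,"dx": 0.02,"dy": 0.29,"dz": 0,"jaw": 0.045},{"ax": 0,"ay": 0,"az": 16,"dx": 0.022,"dy": 0.315,"dz": 0,"jaw": 0.045},{"ax": 0,"ay": 0,"az": 17,"dx": 0.023,"dy": 0.335,"dz": 0,"jaw": 0.045},{"ax": 0,"ay": 0,"az": 17.5,"dx": 0.023,"dy": 0.347,"dz": 0,"jaw": 0.045},{"ax": 0,"ay": 0,"az": 17.5,"dx": 0.023,"dy": 0.352,"dz": 0,"jaw": 0.045},{"ax": 0,"ay": 0,"az": 17.5,"dx": 0.023,"dy": 0.352,"dz": 0,"jaw": 0.045},{"ax": 0,"ay": 0,"az": 17.5,"dx": 0.023,"dy": 0.352,"dz": 0,"jaw": 0.045}])

```text
time: 5.48
position: [0.4957, -0.362, 0.1471]
eef_rot: [-0.001, 0.975, -0.222, -0.001]
force: [0.6, 0.1, -2.0]
width: 0.0556
```

```bash
python3 - <<'E'
from h import *
delta([.4988,-.3635,.030],-25.7)
save("scene","pics/s5.png",150,65,350,255,3)
save("top","pics/t5.png",205,60,505,260,2.6)
E
```

```text
d [0.0036 0.0003 0.1171] a [-0.14  0.11  0.07] pos [ 0.4957 -0.362   0.1471] xhead -25.63 F [ 0.57  0.05 -2.02] w 0.0556 t 5.48
```

View pics/s5.png

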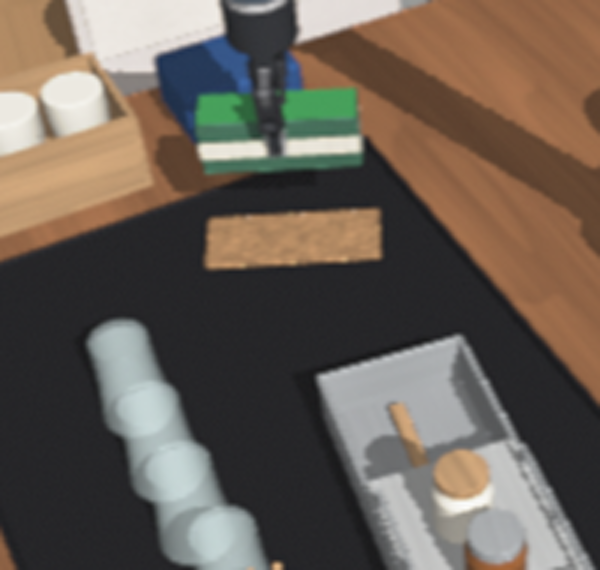

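View pics/t5.png

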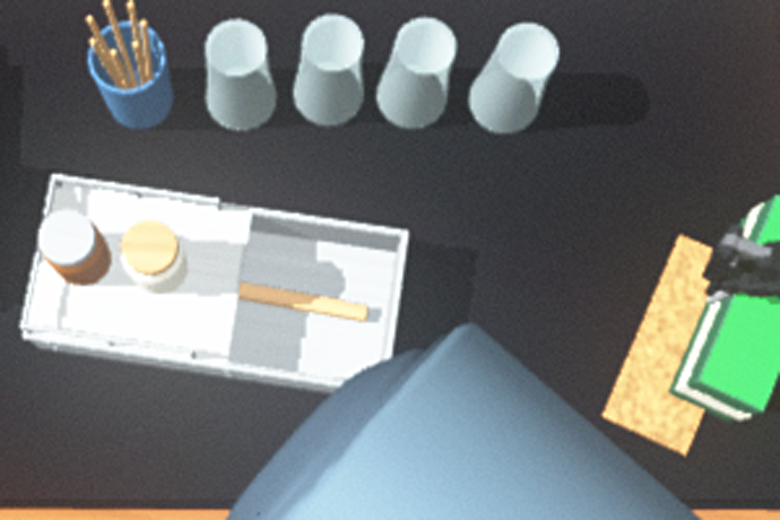

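Call:
play_rows(commands=[{"ax": 0,"ay": 0,"az": 0,"dx": 0.002,"dy": 0,"dz": 0.008,"jaw": 0.045},{"ax": 0,"ay": 0,"az": 0,"dx": 0.003,"dy": 0,"dz": 0.025,"jaw": 0.045},{"ax": 0,"ay": 0,"az": 0,"dx": 0.003,"dy": 0,"dz": 0.045,"jaw": 0.045},{"ax": 0,"ay": 0,"az": 0,"dx": 0.003,"dy": 0,"dz": 0.065,"jaw": 0.045},{"ax": 0,"ay": 0,"az": 0,"dx": 0.003,"dy": 0,"dz": 0.083,"jaw": 0.045},{"ax": 0,"ay": 0,"az": 0,"dx": 0.003,"dy": 0,"dz": 0.097,"jaw": 0.045},{"ax": 0,"ay": 0,"az": 0,"dx": 0.003,"dy": 0,"dz": 0.107,"jaw": 0.045},{"ax": 0,"ay": 0,"az": 0,"dx": 0.003,"dy": 0,"dz": 0.112,"jaw": 0.045},{"ax": 0,"ay": 0,"az": 0,"dx": 0.003,"dy": 0,"dz": 0.115,"jaw": 0.045},{"ax": 0,"ay": 0,"az": 0,"dx": 0.003,"dy": 0,"dz": 0.115,"jaw": 0.045},{"ax": 0,"ay": 0,"az": 0,"dx": 0.003,"dy": 0,"dz": 0.115,"jaw": 0.045}])

```text
time: 6.5
position: [0.4994, -0.3644, 0.0335]
eef_rot: [-0.0, 0.975, -0.222, 0.001]
force: [0.4, -0.4, -2.0]
width: 0.0557
```

```bash
python3 - <<'E'
from h import *
delta([.4988,-.3635,.0285],-25.7)
save("scene","pics/s6.png",190,85,350,195,4)
E
```

```text
d [-0.001  -0.0005  0.005 ] a [-0.06 -0.05  0.05] pos [ 0.4994 -0.3644  0.0335] xhead -25.65 F [ 0.36 -0.45 -2.04] w 0.0557 t 6.5
```

View pics/s6.png

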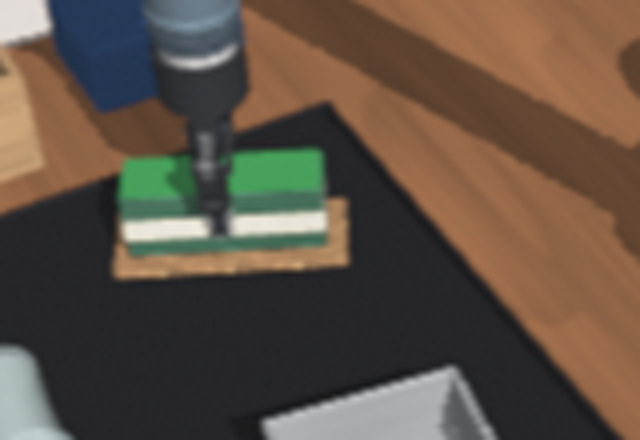

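```bash
python3 - <<'E'
from h import *
f=lambda p:(p[0]/4+190-.4,p[1]/4+85-.4)
for z in (.009,.012): 
  for p in [(131,256),(328,247)]: print(z,px("scene",*f(p),z).round(4))
c=np.array([.497,-.3632]);a=np.radians(-25.7);ex=np.array([np.cos(a),np.sin(a)]);ey=np.array([-ex[1],ex[0]])
print(c+.085*ex+.028*ey,c-.085*ex+.028*ey)
q=lambda z:[ (c+s*.085*ex+.028*ey).tolist()+[z] for s in (1,-1)]
print((proj("scene",np.array(q(.009)))-[190,85])*4,(proj("scene",np.array(q(.073)))-[190,85])*4)
E
```

```text
0.009 [ 0.5825 -0.3824  0.009 ]
0.009 [ 0.4302 -0.306   0.009 ]
0.012 [ 0.5834 -0.379   0.012 ]
0.012 [ 0.4316 -0.3028  0.012 ]
[ 0.585734   -0.37483087] [ 0.43255091 -0.30110882]
[[129.34469343 260.69897356]
 [326.51583364 249.5107296 ]] [[116.9553137  203.03086398]
 [320.82267455 191.85419524]]
```

Call:
play_rows(commands=[{"ax": 0,"ay": 0,"az": 0,"dx": -0.001,"dy": -0.001,"dz": 0.002,"jaw": 0.045},{"ax": 0,"ay": 0,"az": 0,"dx": -0.001,"dy": -0.002,"dz": 0.004,"jaw": 0.045},{"ax": 0,"ay": 0,"az": 0,"dx": -0.001,"dy": -0.002,"dz": 0.005,"jaw": 0.045},{"ax": 0,"ay": 0,"az": 0,"dx": -0.001,"dy": -0.002,"dz": 0.005,"jaw": 0.045}])

```text
time: 6.88
position: [0.4991, -0.3619, 0.0284]
eef_rot: [-0.001, 0.975, -0.222, 0.0]
force: [-0.4, 1.7, 3.5]
width: 0.0554
```

The force turned from −2 N to +3.5 N, so the carton is standing on the mat. Release it.

Call:
play_rows(commands=[{"ax": 0,"ay": 0,"az": 0,"dx": 0,"dy": 0,"dz": 0,"jaw": 0.0565},{"ax": 0,"ay": 0,"az": 0,"dx": 0,"dy": 0,"dz": 0,"jaw": 0.06},{"ax": 0,"ay": 0,"az": 0,"dx": 0,"dy": 0,"dz": 0,"jaw": 0.068},{"ax": 0,"ay": 0,"az": 0,"dx": 0,"dy": 0,"dz": 0,"jaw": 0.078},{"ax": 0,"ay": 0,"az": 0,"dx": 0,"dy": 0,"dz": 0,"jaw": 0.0854},{"ax": 0,"ay": 0,"az": 0,"dx": 0,"dy": 0,"dz": 0,"jaw": 0.0854},{"ax": 0,"ay": 0,"az": 0,"dx": 0,"dy": 0,"dz": 0,"jaw": 0.0854},{"ax": 0,"ay": 0,"az": 0,"dx": 0,"dy": 0,"dz": 0,"jaw": 0.0854}])

```text
time: 7.55
position: [0.4988, -0.3619, 0.0277]
eef_rot: [-0.001, 0.975, -0.222, -0.0]
force: [-0.0, 0.1, 0.1]
width: 0.0853
```

```bash
python3 - <<'E'
from h import *
delta([.4988,-.3635,.0285],-25.7)
save("scene","pics/s7.png",190,85,350,195,4)
E
```

```text
d [ 0.0007  0.0015 -0.0008] a [-0.08  0.03  0.03] pos [ 0.4988 -0.3619  0.0277] xhead -25.67 F [-0.    0.14  0.05] w 0.0853 t 7.55
```

View pics/s7.png

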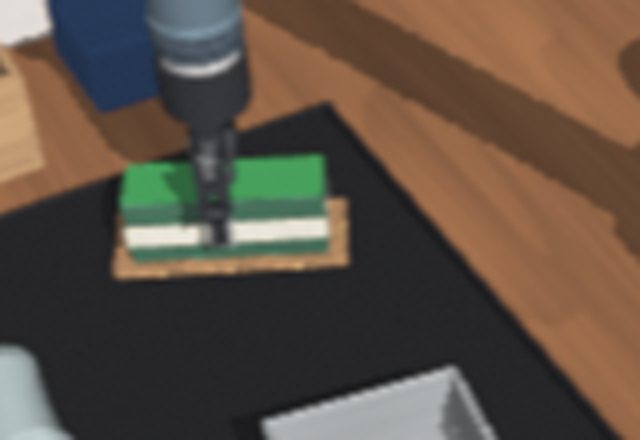

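Call:
play_rows(commands=[{"ax": 0,"ay": 0,"az": 0,"dx": 0,"dy": 0,"dz": -0.005,"jaw": 0.0854},{"ax": 0,"ay": 0,"az": 0,"dx": 0,"dy": 0,"dz": -0.02,"jaw": 0.0854},{"ax": 0,"ay": 0,"az": 0,"dx": 0,"dy": 0,"dz": -0.04,"jaw": 0.0854},{"ax": 0,"ay": 0,"az": 0,"dx": 0,"dy": 0,"dz": -0.065,"jaw": 0.0854},{"ax": 0,"ay": 0,"az": 0,"dx": 0,"dy": 0,"dz": -0.095,"jaw": 0.0854},{"ax": 0,"ay": 0,"az": 0,"dx": 0,"dy": 0,"dz": -0.125,"jaw": 0.0854},{"ax": 0,"ay": 0,"az": 0,"dx": 0,"dy": 0,"dz": -0.15,"jaw": 0.0854},{"ax": 0,"ay": 0,"az": 0,"dx": 0,"dy": 0,"dz": -0.16,"jaw": 0.0854},{"ax": 0,"ay": 0,"az": 0,"dx": 0,"dy": 0,"dz": -0.16,"jaw": 0.0854}])

```text
time: 8.35
position: [0.5004, -0.3635, 0.1911]
eef_rot: [0.001, 0.975, -0.222, 0.003]
force: [0.4, 0.7, 0.2]
width: 0.0854
```

```bash
python3 - <<'E'
from h import *
delta([.5317,.0085,.14],-9.5)
save("top","pics/t8.png",250,120,370,215,6)
save("scene","pics/s8.png",190,85,370,235,4)
E
```

```text
d [-0.1331 -0.3489  0.0503] a [  0.06  -0.32 -16.16] pos [ 0.5004 -0.3635  0.1911] xhead -25.66 F [0.43 0.67 0.25] w 0.0854 t 8.35
```

View pics/t8.png

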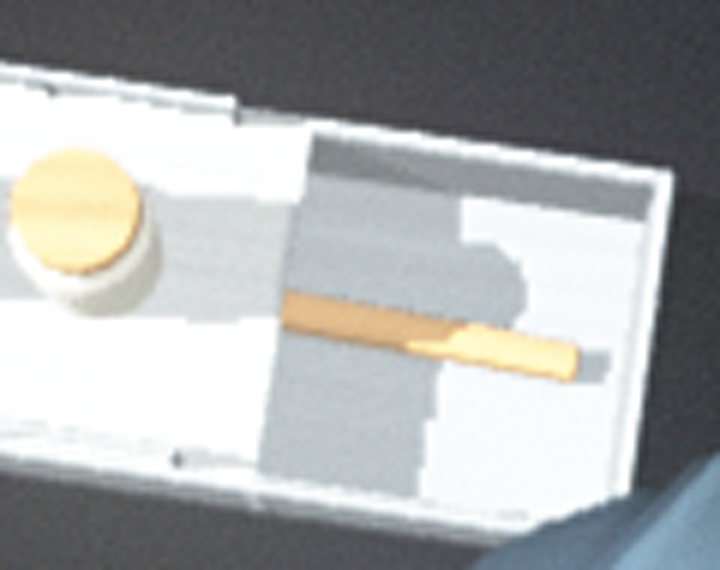

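View pics/s8.png

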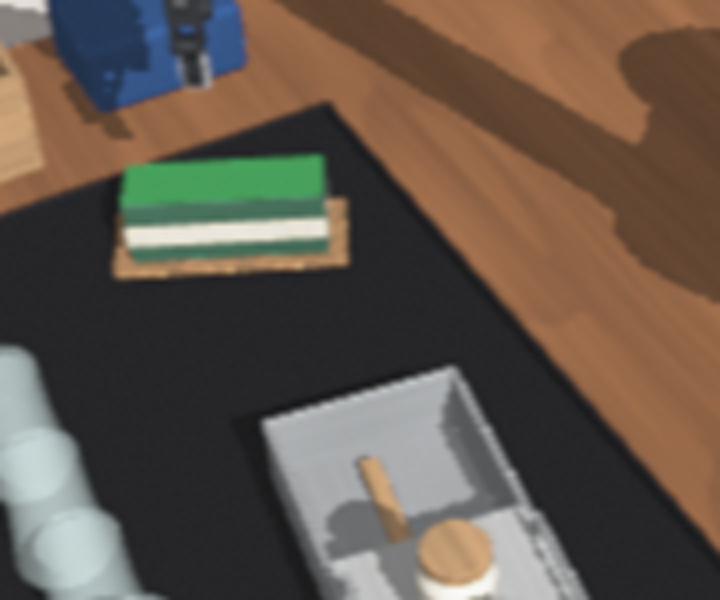

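```bash
python3 - <<'E'
from h import *
f=lambda p:(p[0]/6+250-.4,p[1]/6+120-.4)
a=px("top",*f((286,291)),.025);b=px("top",*f((579,344)),.025);c=px("top",*f((575,380)),.025)
d=(a-b)/np.linalg.norm(a-b); n=np.array([d[1],-d[0],0])
print(a,b,c,np.degrees(np.arctan2(d[1],d[0])))
e=b-.008*n; e[2]=.019
print("end",e,"grip",e+.065*d, "rim mouth")
print(px("top",*f((672,172)),.069),px("top",*f((312,130)),.069),px("top",*f((268,470)),.069))
# scene check
g=lambda p:(p[0]/4+190-.4,p[1]/4+85-.4)
print([px("scene",*g(p),.025).round(4) for p in [(358,459),(378,457),(411,537),(393,543)]])
E
```

```text
[0.55084836 0.06571004 0.025     ] [ 0.52860938 -0.0560003   0.025     ] [ 0.51333693 -0.05417962  0.025     ] 79.64511072976936
end [ 0.52073967 -0.05456234  0.019     ] grip [0.53242307 0.00937903 0.019     ] rim mouth
[ 0.58901868 -0.0904833   0.069     ] [0.60604473 0.05381941 0.069     ] [0.46734014 0.0697513  0.069     ]
[array([ 0.528 , -0.0593,  0.025 ]), array([ 0.5139, -0.0534,  0.025 ]), array([0.53  , 0.0285, 0.025 ]), array([0.544 , 0.0268, 0.025 ])]
```

```bash
python3 - <<'E'
from h import *
from plant import state
print(state()["joints"].round(3))
delta([.532,.009,.19],-100)
delta([.532,.009,.19],80)
E
```

```text
[-7.310e-01  4.770e-01  1.200e-01  1.214e+00  1.000e-03  2.858e+00]
d [-0.1306 -0.3488 -0.0024] a [-4.000e-02  1.100e-01  7.433e+01] pos [ 0.4986 -0.362   0.1869] xhead -25.67 F [ 0.32 -0.85 -1.11] w 0.0853 t 8.45
d [-0.1306 -0.3488 -0.0024] a [-1.2000e-01 -5.0000e-02 -1.0567e+02] pos [ 0.4986 -0.362   0.1869] xhead -25.67 F [ 0.32 -0.85 -1.11] w 0.0853 t 8.45
```

Call:
play_rows(commands=[{"ax": 0,"ay": 0,"az": -4,"dx": -0.004,"dy": -0.01,"dz": 0,"jaw": 0.08},{"ax": 0,"ay": 0,"az": -10,"dx": -0.011,"dy": -0.028,"dz": 0,"jaw": 0.07},{"ax": 0,"ay": 0,"az": -16,"dx": -0.019,"dy": -0.05,"dz": 0,"jaw": 0.06},{"ax": 0,"ay": 0,"az": -22,"dx": -0.027,"dy": -0.072,"dz": 0,"jaw": 0.055},{"ax": 0,"ay": 0,"az": -28,"dx": -0.035,"dy": -0.094,"dz": 0,"jaw": 0.05},{"ax": 0,"ay": 0,"az": -34,"dx": -0.043,"dy": -0.116,"dz": 0,"jaw": 0.05},{"ax": 0,"ay": 0,"az": -40,"dx": -0.052,"dy": -0.138,"dz": 0,"jaw": 0.05},{"ax": 0,"ay": 0,"az": -46,"dx": -0.06,"dy": -0.16,"dz": 0,"jaw": 0.05},{"ax": 0,"ay": 0,"az": -52,"dx": -0.068,"dy": -0.182,"dz": 0,"jaw": 0.05},{"ax": 0,"ay": 0,"az": -58,"dx": -0.076,"dy": -0.204,"dz": 0,"jaw": 0.05},{"ax": 0,"ay": 0,"az": -64,"dx": -0.084,"dy": -0.226,"dz": 0,"jaw": 0.05},{"ax": 0,"ay": 0,"az": -70,"dx": -0.093,"dy": -0.248,"dz": 0,"jaw": 0.05},{"ax": 0,"ay": 0,"az": -76,"dx": -0.101,"dy": -0.27,"dz": 0,"jaw": 0.05},{"ax": 0,"ay": 0,"az": -82,"dx": -0.109,"dy": -0.292,"dz": 0,"jaw": 0.05},{"ax": 0,"ay": 0,"az": -88,"dx": -0.117,"dy": -0.314,"dz": 0,"jaw": 0.05},{"ax": 0,"ay": 0,"az": -94,"dx": -0.124,"dy": -0.331,"dz": 0,"jaw": 0.05},{"ax": 0,"ay": 0,"az": -100,"dx": -0.129,"dy": -0.343,"dz": 0,"jaw": 0.05},{"ax": 0,"ay": 0,"az": -105,"dx": -0.131,"dy": -0.349,"dz": 0,"jaw": 0.05},{"ax": 0,"ay": 0,"az": -105.7,"dx": -0.131,"dy": -0.349,"dz": 0,"jaw": 0.05},{"ax": 0,"ay": 0,"az": -105.7,"dx": -0.131,"dy": -0.349,"dz": 0,"jaw": 0.05}])

```text
time: 10.12
position: [0.5305, 0.0094, 0.1863]
eef_rot: [-0.002, 0.766, 0.643, -0.001]
force: [0.2, 0.3, 0.2]
width: 0.0501
```

```bash
python3 - <<'E'
from h import *
delta([.532,.009,.015],80)
save("scene","pics/s9.png",210,85,390,275,3)
E
```

```text
d [-0.0003  0.0022  0.1713] a [-0.22 -0.06 -0.02] pos [0.5305 0.0094 0.1863] xhead 79.98 F [0.17 0.26 0.18] w 0.0501 t 10.12
```

View pics/s9.png

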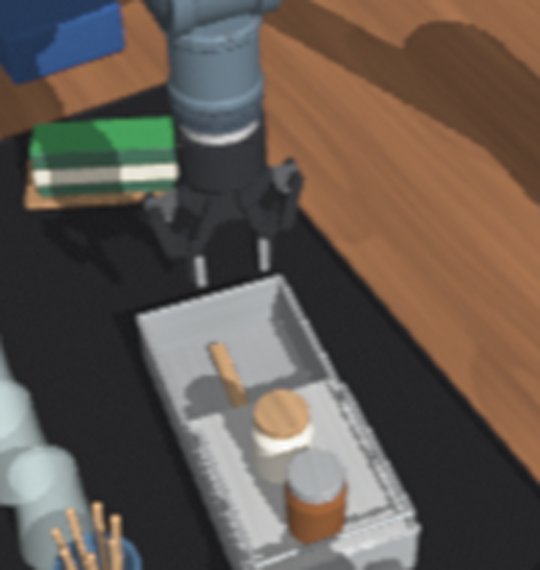

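Call:
play_rows(commands=[{"ax": 0,"ay": 0,"az": 0,"dx": 0,"dy": 0.001,"dz": 0.01,"jaw": 0.05},{"ax": 0,"ay": 0,"az": 0,"dx": 0,"dy": 0.002,"dz": 0.03,"jaw": 0.05},{"ax": 0,"ay": 0,"az": 0,"dx": 0,"dy": 0.002,"dz": 0.055,"jaw": 0.05},{"ax": 0,"ay": 0,"az": 0,"dx": 0,"dy": 0.002,"dz": 0.08,"jaw": 0.05},{"ax": 0,"ay": 0,"az": 0,"dx": 0,"dy": 0.002,"dz": 0.105,"jaw": 0.05},{"ax": 0,"ay": 0,"az": 0,"dx": 0,"dy": 0.002,"dz": 0.125,"jaw": 0.05},{"ax": 0,"ay": 0,"az": 0,"dx": 0,"dy": 0.002,"dz": 0.142,"jaw": 0.045},{"ax": 0,"ay": 0,"az": 0,"dx": 0,"dy": 0.002,"dz": 0.155,"jaw": 0.04},{"ax": 0,"ay": 0,"az": 0,"dx": 0,"dy": 0.002,"dz": 0.163,"jaw": 0.04},{"ax": 0,"ay": 0,"az": 0,"dx": 0,"dy": 0.002,"dz": 0.167,"jaw": 0.04},{"ax": 0,"ay": 0,"az": 0,"dx": 0,"dy": 0.002,"dz": 0.167,"jaw": 0.04},{"ax": 0,"ay": 0,"az": 0,"dx": 0,"dy": 0.002,"dz": 0.167,"jaw": 0.04}])

```text
time: 11.17
position: [0.5342, 0.0088, 0.0216]
eef_rot: [-0.0, 0.766, 0.643, 0.001]
force: [0.1, 0.4, 1.2]
width: 0.0397
```

```bash
python3 - <<'E'
from h import *
delta([.532,.009,.016],80)
save("scene","pics/s10.png",230,150,350,250,5)
E
```

```text
d [-0.0002 -0.0022  0.0056] a [ 0.03 -0.09 -0.  ] pos [0.5342 0.0088 0.0216] xhead 80.0 F [0.09 0.39 1.18] w 0.0397 t 11.17
```

View pics/s10.png

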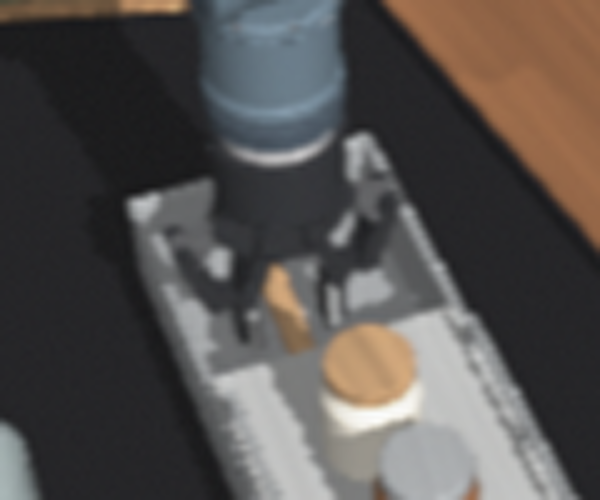

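Call:
play_rows(commands=[{"ax": 0,"ay": 0,"az": 0,"dx": 0,"dy": -0.001,"dz": 0.002,"jaw": 0.04},{"ax": 0,"ay": 0,"az": 0,"dx": 0,"dy": -0.001,"dz": 0.004,"jaw": 0.035},{"ax": 0,"ay": 0,"az": 0,"dx": 0,"dy": -0.001,"dz": 0.004,"jaw": 0.03},{"ax": 0,"ay": 0,"az": 0,"dx": 0,"dy": -0.001,"dz": 0.004,"jaw": 0.024}])

```text
time: 11.55
position: [0.5329, 0.0093, 0.0175]
eef_rot: [-0.0, 0.766, 0.643, 0.001]
force: [-0.6, 1.1, 0.2]
width: 0.0241
```

Call:
play_rows(commands=[{"ax": 0,"ay": 0,"az": 0,"dx": 0,"dy": 0,"dz": 0,"jaw": 0.018},{"ax": 0,"ay": 0,"az": 0,"dx": 0,"dy": 0,"dz": 0,"jaw": 0.008},{"ax": 0,"ay": 0,"az": 0,"dx": 0,"dy": 0,"dz": 0,"jaw": 0.008},{"ax": 0,"ay": 0,"az": 0,"dx": 0,"dy": 0,"dz": 0,"jaw": 0.008},{"ax": 0,"ay": 0,"az": 0,"dx": 0,"dy": 0,"dz": 0,"jaw": 0.008},{"ax": 0,"ay": 0,"az": 0,"dx": 0,"dy": 0,"dz": 0,"jaw": 0.008}], squeeze=90)

```text
time: 12.05
position: [0.5332, 0.0093, 0.0178]
eef_rot: [-0.0, 0.766, 0.643, 0.001]
force: [-1.3, -0.3, 5.9]
width: 0.0131
```

```bash
python3 - <<'E'
from h import *
from plant import state
delta([.532,.009,.016],80)
print(state()["moment"],state()["joints"].round(3))
save("scene","pics/s11.png",230,150,350,250,5)
E
```

```text
d [-0.0005 -0.0011  0.0018] a [ 0.04 -0.09  0.03] pos [0.5332 0.0093 0.0178] xhead 80.03 F [-1.31 -0.33  5.91] w 0.0131 t 12.05
[0.04323765 0.28002151 0.06531057] [-0.102  0.459 -0.389  0.723  0.002  1.642]
```

View pics/s11.png

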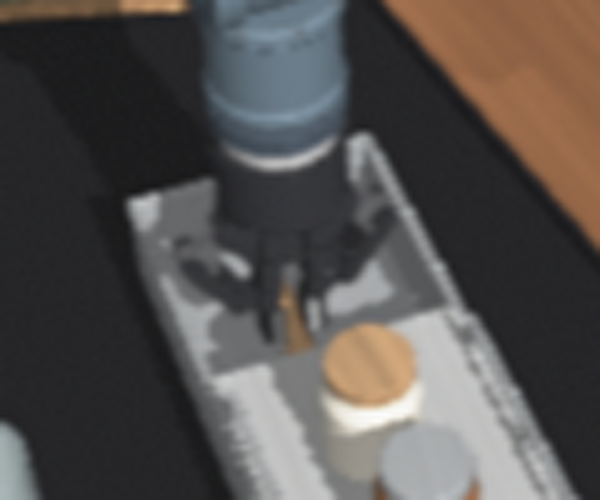

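The jaws read 13 mm on a 16 mm handle, with an upward push. So the fingertips are only pinching the top of the rounded handle. I'll open, go lower and regrip.

Call:
play_rows(commands=[{"ax": 0,"ay": 0,"az": 0,"dx": 0,"dy": -0.001,"dz": 0,"jaw": 0.024},{"ax": 0,"ay": 0,"az": 0,"dx": 0,"dy": -0.001,"dz": 0,"jaw": 0.03},{"ax": 0,"ay": 0,"az": 0,"dx": 0,"dy": -0.001,"dz": 0.001,"jaw": 0.03},{"ax": 0,"ay": 0,"az": 0,"dx": 0,"dy": -0.001,"dz": 0.003,"jaw": 0.028},{"ax": 0,"ay": 0,"az": 0,"dx": 0,"dy": -0.001,"dz": 0.005,"jaw": 0.026},{"ax": 0,"ay": 0,"az": 0,"dx": 0,"dy": -0.001,"dz": 0.007,"jaw": 0.025},{"ax": 0,"ay": 0,"az": 0,"dx": 0,"dy": -0.001,"dz": 0.007,"jaw": 0.025},{"ax": 0,"ay": 0,"az": 0,"dx": 0,"dy": -0.001,"dz": 0.007,"jaw": 0.025}], squeeze=60)

```text
time: 12.77
position: [0.5323, 0.0094, 0.0128]
eef_rot: [0.0, 0.766, 0.643, 0.001]
force: [-7.3, 0.2, 24.0]
width: 0.0255
```

```bash
python3 - <<'E'
from h import *
delta([.532,.009,.0095],80)
save("scene","pics/s12.png",230,150,350,250,5)
E
```

```text
d [-0.0004 -0.0002  0.0033] a [ 0.08 -0.08  0.04] pos [0.5323 0.0094 0.0128] xhead 80.04 F [-7.33  0.15 24.03] w 0.0255 t 12.77
```

View pics/s12.png

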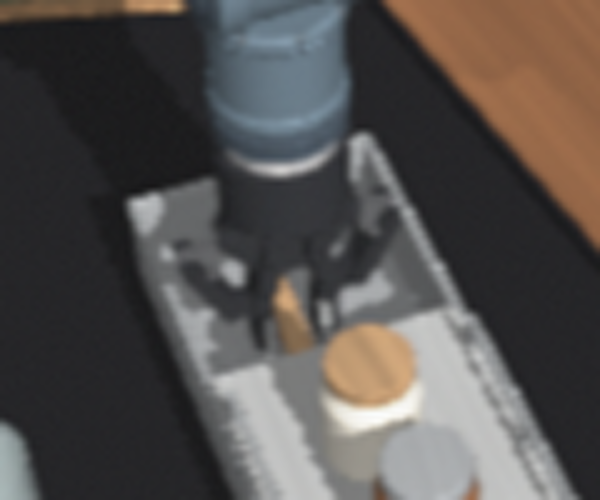

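Call:
play_rows(commands=[{"ax": 0,"ay": 0,"az": 0,"dx": 0,"dy": 0,"dz": -0.004,"jaw": 0.025},{"ax": 0,"ay": 0,"az": 0,"dx": 0,"dy": 0,"dz": -0.004,"jaw": 0.025},{"ax": 0,"ay": 0,"az": 0,"dx": 0,"dy": 0,"dz": -0.004,"jaw": 0.025}])

```text
time: 13.07
position: [0.532, 0.0094, 0.0142]
eef_rot: [-0.0, 0.766, 0.643, 0.001]
force: [0.3, -0.3, -0.2]
width: 0.025
```

```bash
python3 - <<'E'
from h import *
delta([.532,.009,.0095],80)
save("top","pics/t13.png",250,120,370,215,6)
E
```

```text
d [-0.0004  0.      0.0047] a [ 0.01 -0.09  0.03] pos [0.532  0.0094 0.0142] xhead 80.03 F [ 0.26 -0.34 -0.15] w 0.025 t 13.07
```

View pics/t13.png

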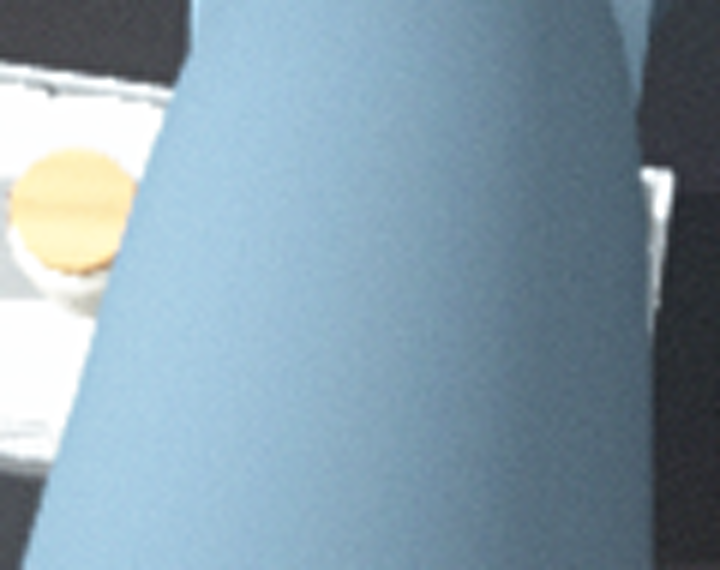

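Call:
play_rows(commands=[{"ax": 0,"ay": 0,"az": 0,"dx": 0,"dy": 0,"dz": 0,"jaw": 0.018},{"ax": 0,"ay": 0,"az": 0,"dx": 0,"dy": 0,"dz": 0,"jaw": 0.008},{"ax": 0,"ay": 0,"az": 0,"dx": 0,"dy": 0,"dz": 0,"jaw": 0.008},{"ax": 0,"ay": 0,"az": 0,"dx": 0,"dy": 0,"dz": 0,"jaw": 0.008},{"ax": 0,"ay": 0,"az": 0,"dx": 0,"dy": 0,"dz": 0,"jaw": 0.008}], squeeze=60)

```text
time: 13.53
position: [0.5317, 0.0095, 0.014]
eef_rot: [-0.001, 0.766, 0.643, 0.0]
force: [-0.2, -0.2, -1.2]
width: 0.014
```

Clean grip this time: about 14 mm at 60 N with no upward push. Now I tilt about the bowl: handle up, bowl resting on the floor. I go halfway first.

Call:
play_rows(commands=[{"ax": 0,"ay": 0,"az": 0,"dx": 0,"dy": 0,"dz": -0.001,"jaw": 0.008},{"ax": 0,"ay": -1,"az": 0,"dx": 0,"dy": 0,"dz": -0.0045,"jaw": 0.008},{"ax": 0,"ay": -2.5,"az": 0,"dx": 0.0003,"dy": 0,"dz": -0.009,"jaw": 0.008},{"ax": 0,"ay": -4,"az": 0,"dx": 0.0006,"dy": 0,"dz": -0.0137,"jaw": 0.008},{"ax": 0,"ay": -5.5,"az": 0,"dx": 0.001,"dy": 0,"dz": -0.0183,"jaw": 0.008},{"ax": 0,"ay": -7,"az": 0,"dx": 0.0015,"dy": 0,"dz": -0.0228,"jaw": 0.008},{"ax": 0,"ay": -7,"az": 0,"dx": 0.0015,"dy": 0,"dz": -0.0228,"jaw": 0.008}], squeeze=90)

```text
time: 14.12
position: [0.5328, 0.0119, 0.0379]
eef_rot: [0.039, 0.764, 0.642, -0.046]
force: [-0.4, 1.0, -0.5]
width: 0.0136
```

```bash
python3 - <<'E'
from h import *
from plant import state
delta([.532,.009,.0095],80)
s=state();print(s["moment"].round(3),s["joints"].round(3))
save("scene","pics/s14.png",230,130,350,250,5)
E
```

```text
d [ 0.0004 -0.0003  0.0286] a [0.07 6.94 0.13] pos [0.5328 0.0119 0.0379] xhead 80.13 F [-0.35  1.01 -0.49] w 0.0136 t 14.12
[ 0.059 -0.094  0.029] [-0.027  0.455 -0.339  0.794 -0.12   1.717]
```

View pics/s14.png

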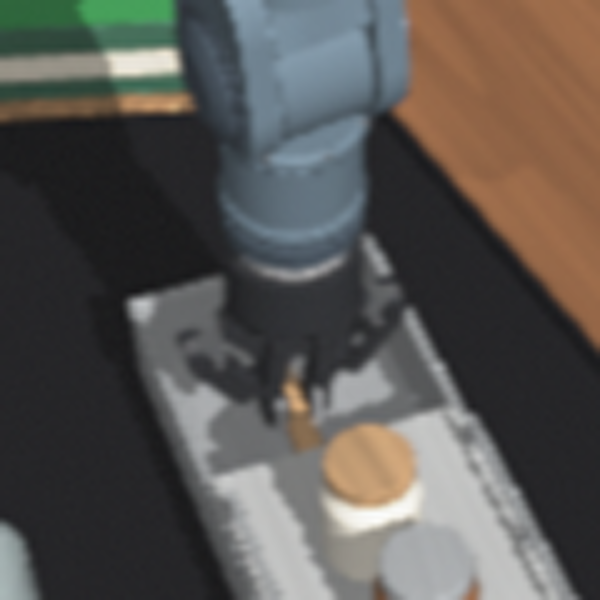

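Call:
play_rows(commands=[{"ax": 0,"ay": -1.5,"az": 0,"dx": 0.0002,"dy": 0,"dz": -0.0046,"jaw": 0.008},{"ax": 0,"ay": -3,"az": 0,"dx": 0.0004,"dy": 0,"dz": -0.0092,"jaw": 0.008},{"ax": 0,"ay": -4.5,"az": 0,"dx": 0.0007,"dy": 0,"dz": -0.0137,"jaw": 0.008},{"ax": 0,"ay": -6,"az": 0,"dx": 0.0012,"dy": 0,"dz": -0.0183,"jaw": 0.008},{"ax": 0,"ay": -7,"az": 0,"dx": 0.0015,"dy": 0,"dz": -0.0213,"jaw": 0.008},{"ax": 0,"ay": -7,"az": 0,"dx": 0.0015,"dy": 0,"dz": -0.0213,"jaw": 0.008}])

```text
time: 14.67
position: [0.5332, 0.0155, 0.0584]
eef_rot: [0.078, 0.76, 0.639, -0.093]
force: [0.1, -0.3, -0.5]
width: 0.0134
```

```bash
python3 - <<'E'
from h import *
from plant import state
delta([.532,.009,.0095],80)
s=state();print(s["moment"].round(3),s["joints"].round(3))
save("scene","pics/s15.png",230,130,350,250,5)
save("top","pics/t15.png",250,120,370,215,6)
E
```

```text
d [ 0.0053 -0.0001  0.049 ] a [ 0.03 13.92  0.09] pos [0.5332 0.0155 0.0584] xhead 80.09 F [ 0.15 -0.26 -0.54] w 0.0134 t 14.67
[ 0.26  -0.02   0.023] [ 0.047  0.469 -0.273  0.882 -0.237  1.797]
```

View pics/s15.png

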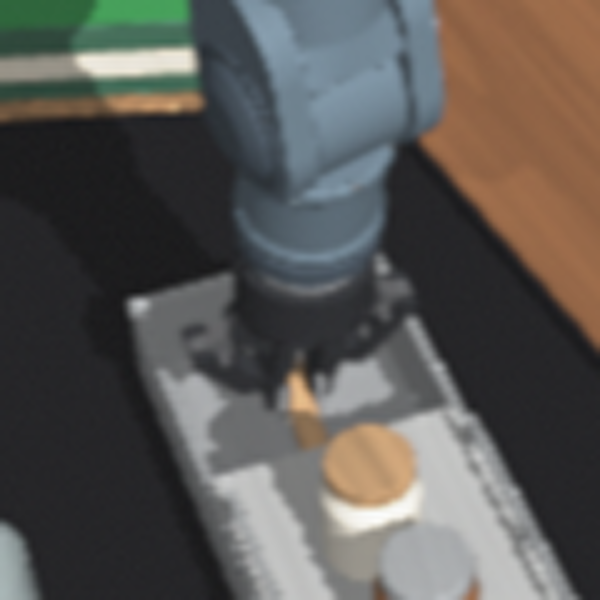

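View pics/t15.png

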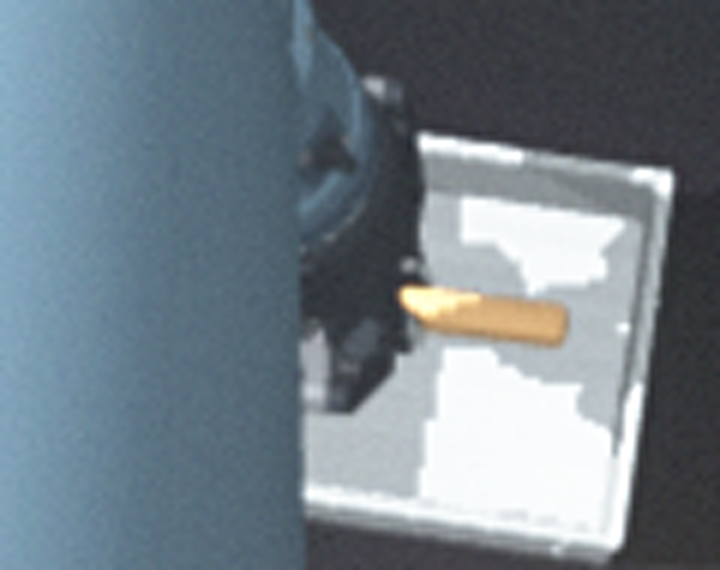

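```bash
cat >> h.py <<'E'
def pt(x,y=0,z=-.005):
    from plant import state
    s=state(); return s["position"]+rot(s["eef_rot"])@np.array([x,y,z])
E
python3 - <<'E'
from h import *
for z in (-.005,-.012): 
  e=pt(-.065,0,z); print("end pred",e.round(4),((proj("top",e)-[250,120])*6).round(0))
print("tip pred",pt(.185).round(4), "at lip",pt(.055).round(4),pt(.07,0,-.012).round(4))
for z in (.06,.075,.09): print(px("top",(567)/6+250,(310)/6+120,z).round(4),px("top",(563)/6+250,(344)/6+120,z).round(4))
E
```

```text
end pred [ 0.5222 -0.0459  0.0784] [[562. 326.]]
end pred [ 0.5225 -0.0442  0.0852] [[558. 321.]]
tip pred [0.5641 0.1932 0.0184] at lip [0.5423 0.0689 0.0496] [0.5452 0.0849 0.0528]
[ 0.5333 -0.0495  0.06  ] [ 0.5194 -0.0477  0.06  ]
[ 0.5296 -0.0483  0.075 ] [ 0.5159 -0.0466  0.075 ]
[ 0.5258 -0.0472  0.09  ] [ 0.5123 -0.0455  0.09  ]
```

Handle end is where predicted (about 71 mm underside against the 69 mm rim, and it rises with the pull). The lip margin is about 6 mm. Draw it out along its own axis.

Call:
play_rows(commands=[{"ax": 0,"ay": 0,"az": 0,"dx": -0.003,"dy": 0,"dz": 0,"jaw": 0.008},{"ax": 0,"ay": 0,"az": 0,"dx": -0.01,"dy": 0,"dz": 0,"jaw": 0.008},{"ax": 0,"ay": 0,"az": 0,"dx": -0.02,"dy": 0,"dz": 0,"jaw": 0.008},{"ax": 0,"ay": 0,"az": 0,"dx": -0.03,"dy": 0,"dz": 0,"jaw": 0.008},{"ax": 0,"ay": 0,"az": 0,"dx": -0.04,"dy": 0,"dz": 0,"jaw": 0.008},{"ax": 0,"ay": 0,"az": 0,"dx": -0.045,"dy": 0,"dz": 0,"jaw": 0.008},{"ax": 0,"ay": 0,"az": 0,"dx": -0.045,"dy": 0,"dz": 0,"jaw": 0.008}])

```text
time: 15.35
position: [0.5252, -0.0297, 0.0695]
eef_rot: [0.078, 0.761, 0.637, -0.093]
force: [-0.2, 0.3, -1.3]
width: 0.013
```

```bash
python3 - <<'E'
from h import *
delta([.532,.009,.0095],80)
for z in (-.005,): 
  e=pt(-.065,0,z); print("end pred",e.round(4),((proj("top",e)-[250,120])*6).round(0))
print("tip pred",pt(.185).round(4))
save("scene","pics/s16.png",230,130,350,250,5)
save("top","pics/t16.png",250,120,370,215,6)
E
```

```text
d [ 0.0526 -0.0002  0.0487] a [ 0.03 13.92 -0.1 ] pos [ 0.5252 -0.0297  0.0695] xhead 79.89 F [-0.21  0.28 -1.33] w 0.013 t 15.35
end pred [ 0.5143 -0.0906  0.09  ] [[680. 339.]]
tip pred [0.5569 0.1482 0.0298]
```

View pics/s16.png

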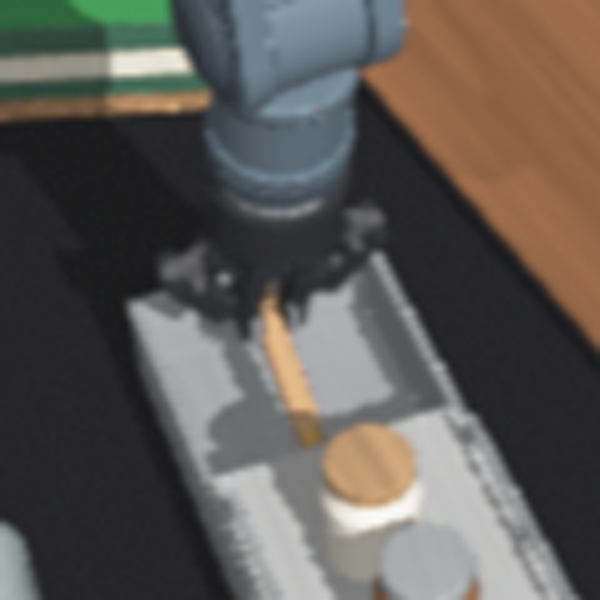

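View pics/t16.png

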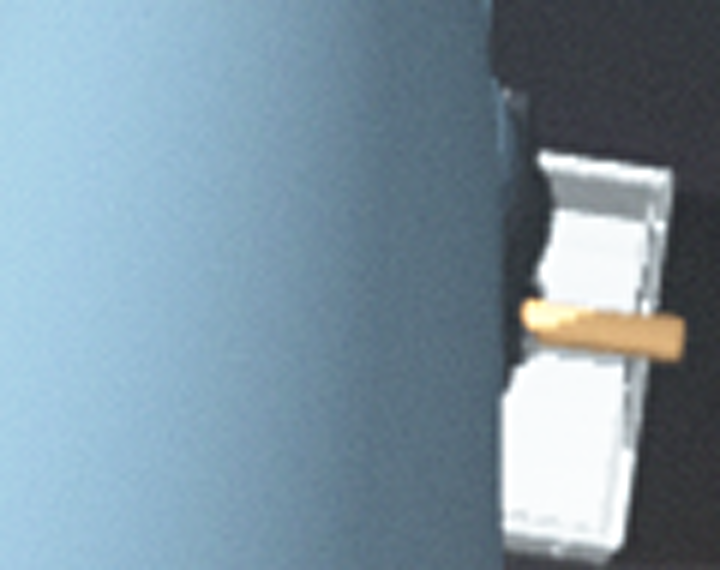

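Call:
play_rows(commands=[{"ax": 0,"ay": 0,"az": 0,"dx": -0.004,"dy": 0,"dz": 0,"jaw": 0.008},{"ax": 0,"ay": 0,"az": 0,"dx": -0.012,"dy": 0,"dz": 0,"jaw": 0.008},{"ax": 0,"ay": 0,"az": 0,"dx": -0.023,"dy": 0,"dz": 0,"jaw": 0.008},{"ax": 0,"ay": 0,"az": 0,"dx": -0.034,"dy": 0,"dz": 0,"jaw": 0.008},{"ax": 0,"ay": 0,"az": 0,"dx": -0.045,"dy": 0,"dz": 0,"jaw": 0.008},{"ax": 0,"ay": 0,"az": 0,"dx": -0.055,"dy": 0,"dz": 0,"jaw": 0.008},{"ax": 0,"ay": 0,"az": 0,"dx": -0.06,"dy": 0,"dz": 0,"jaw": 0.008},{"ax": 0,"ay": 0,"az": 0,"dx": -0.06,"dy": 0,"dz": 0,"jaw": 0.008}])

```text
time: 16.12
position: [0.5152, -0.0869, 0.0838]
eef_rot: [0.078, 0.761, 0.637, -0.093]
force: [-0.3, -0.2, -0.7]
width: 0.0134
```

```bash
python3 - <<'E'
from h import *
delta([.532,.009,.0095],80)
print("tip pred",pt(.185).round(4),pt(.185,0,.002).round(4))
print(((proj("scene",pt(.02))-[230,130])*5).round(0),((proj("scene",pt(.075))-[230,130])*5).round(0),((proj("scene",pt(.125))-[230,130])*5).round(0))
save("scene","pics/s17.png",230,130,350,250,5)
E
```

```text
d [ 0.1124 -0.0003  0.0487] a [ 0.04 13.92 -0.09] pos [ 0.5152 -0.0869  0.0838] xhead 79.9 F [-0.34 -0.19 -0.74] w 0.0134 t 16.12
tip pred [0.5469 0.091  0.0442] [0.5466 0.0894 0.0374]
[[247. 267.]] [[276. 344.]] [[304. 418.]]
```

View pics/s17.png

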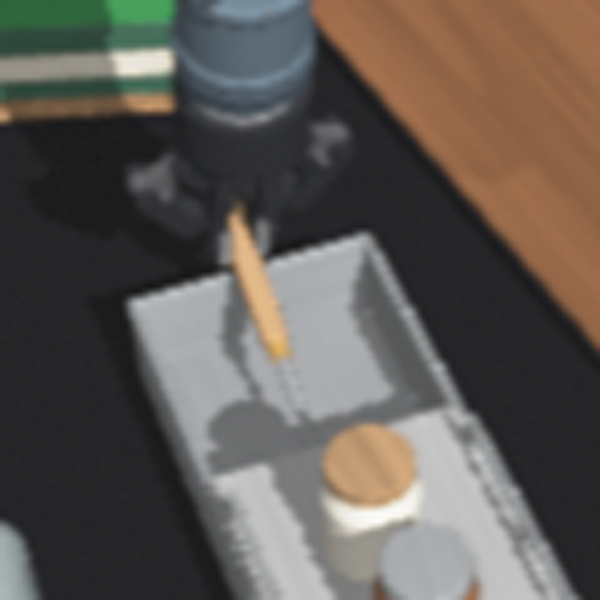

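Call:
play_rows(commands=[{"ax": 0,"ay": 0,"az": 0,"dx": -0.004,"dy": 0,"dz": 0,"jaw": 0.008},{"ax": 0,"ay": 0,"az": 0,"dx": -0.012,"dy": 0,"dz": 0,"jaw": 0.008},{"ax": 0,"ay": 0,"az": 0,"dx": -0.022,"dy": 0,"dz": 0,"jaw": 0.008},{"ax": 0,"ay": 0,"az": 0,"dx": -0.032,"dy": 0,"dz": 0,"jaw": 0.008},{"ax": 0,"ay": 0,"az": 0,"dx": -0.042,"dy": 0,"dz": 0,"jaw": 0.008},{"ax": 0,"ay": 0,"az": 0,"dx": -0.05,"dy": 0,"dz": 0,"jaw": 0.008},{"ax": 0,"ay": 0,"az": 0,"dx": -0.055,"dy": 0,"dz": 0,"jaw": 0.008},{"ax": 0,"ay": 0,"az": 0,"dx": -0.055,"dy": 0,"dz": 0,"jaw": 0.008}])

```text
time: 16.83
position: [0.506, -0.1394, 0.097]
eef_rot: [0.078, 0.761, 0.638, -0.093]
force: [-0.4, -0.6, -0.9]
width: 0.0137
```

```bash
python3 - <<'E'
from h import *
delta([.532,.009,.0095],80)
print("tip pred",pt(.185).round(4))
print(((proj("scene",pt(.075))-[230,130])*5).round(0),((proj("scene",pt(.185))-[230,130])*5).round(0))
save("scene","pics/s18.png",230,130,350,250,5)
E
```

```text
d [ 0.1673 -0.0004  0.0487] a [ 0.04 13.93 -0.07] pos [ 0.506  -0.1394  0.097 ] xhead 79.92 F [-0.42 -0.55 -0.93] w 0.0137 t 16.83
tip pred [0.5376 0.0386 0.0573]
[[247. 267.]] [[306. 426.]]
```

View pics/s18.png

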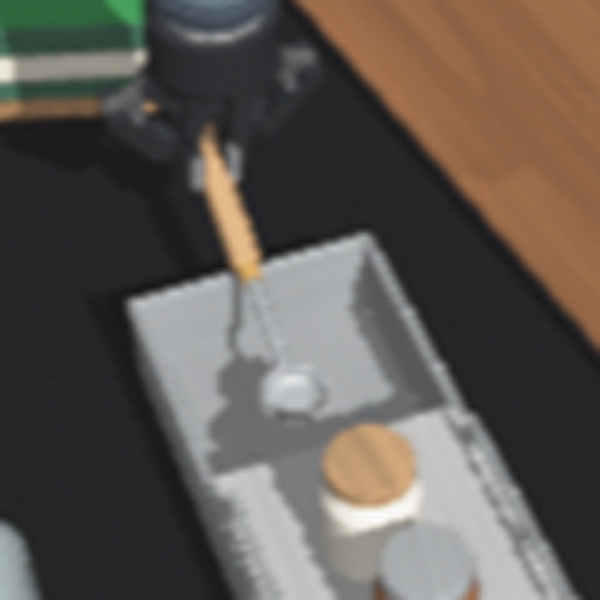

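The whole bowl now shows inside the well, 25 mm clear of the deck edge. Lift straight up and level out.

Call:
play_rows(commands=[{"ax": 0,"ay": 0,"az": 0,"dx": -0.002,"dy": 0,"dz": -0.006,"jaw": 0.008},{"ax": 0,"ay": 0,"az": 0,"dx": -0.005,"dy": 0,"dz": -0.02,"jaw": 0.008},{"ax": 0,"ay": 0,"az": 0,"dx": -0.009,"dy": 0,"dz": -0.036,"jaw": 0.008},{"ax": 0,"ay": 0,"az": 0,"dx": -0.013,"dy": 0,"dz": -0.052,"jaw": 0.008},{"ax": 0,"ay": 0,"az": 0,"dx": -0.017,"dy": 0,"dz": -0.068,"jaw": 0.008},{"ax": 0,"ay": 0,"az": 0,"dx": -0.021,"dy": 0,"dz": -0.084,"jaw": 0.008},{"ax": 0,"ay": 1,"az": 0,"dx": -0.025,"dy": 0,"dz": -0.1,"jaw": 0.008},{"ax": 0,"ay": 3,"az": 0,"dx": -0.028,"dy": 0,"dz": -0.112,"jaw": 0.008},{"ax": 0,"ay": 5,"az": 0,"dx": -0.03,"dy": 0,"dz": -0.12,"jaw": 0.008},{"ax": 0,"ay": 7.5,"az": 0,"dx": -0.032,"dy": 0,"dz": -0.126,"jaw": 0.008},{"ax": 0,"ay": 10,"az": 0,"dx": -0.032,"dy": 0,"dz": -0.126,"jaw": 0.008},{"ax": 0,"ay": 12.5,"az": 0,"dx": -0.032,"dy": 0,"dz": -0.126,"jaw": 0.008},{"ax": 0,"ay": 14,"az": 0,"dx": -0.032,"dy": 0,"dz": -0.126,"jaw": 0.008},{"ax": 0,"ay": 14,"az": 0,"dx": -0.032,"dy": 0,"dz": -0.126,"jaw": 0.008},{"ax": 0,"ay": 14,"az": 0,"dx": -0.032,"dy": 0,"dz": -0.126,"jaw": 0.008},{"ax": 0,"ay": 14,"az": 0,"dx": -0.032,"dy": 0,"dz": -0.126,"jaw": 0.008},{"ax": 0,"ay": 14,"az": 0,"dx": -0.032,"dy": 0,"dz": -0.126,"jaw": 0.008}])

```text
time: 18.3
position: [0.5059, -0.1382, 0.2266]
eef_rot: [-0.0, 0.766, 0.643, 0.0]
force: [0.7, 0.5, -1.4]
width: 0.0136
```

```bash
python3 - <<'E'
from h import *
delta([.532,.009,.0095],80)
for n in ("scene","top"): print(n,proj(n,pt(.185)).round(0),proj(n,pt(-.065)).round(0),pt(.185).round(3),pt(-.065).round(3))
save("scene","pics/s19.png",150,40,390,260,3)
save("top","pics/t19.png",205,60,505,260,2.6)
E
```

```text
d [0.1493 0.0004 0.2172] a [-0.01 -0.07  0.09] pos [ 0.5059 -0.1382  0.2266] xhead 80.09 F [ 0.71  0.45 -1.44] w 0.0136 t 18.3
scene [[289. 173.]] [[262. 116.]] [0.538 0.044 0.232] [ 0.495 -0.202  0.231]
top [[303. 148.]] [[430. 170.]] [0.538 0.044 0.232] [ 0.495 -0.202  0.231]
```

View pics/s19.png

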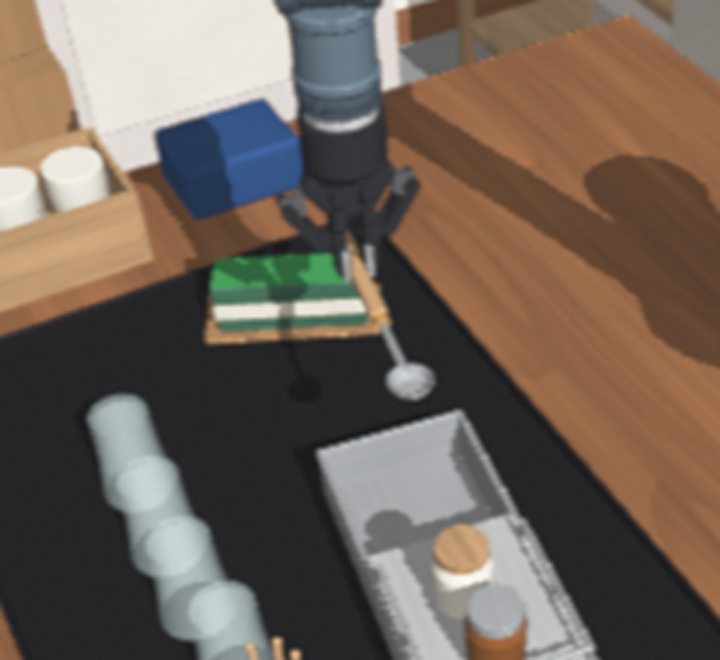

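View pics/t19.png

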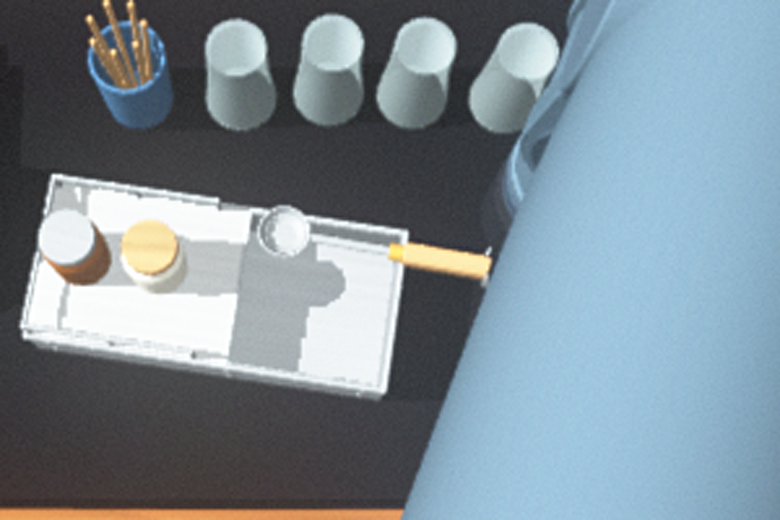

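Call:
play_rows(commands=[{"ax": 0,"ay": 0,"az": 0,"dx": 0,"dy": 0,"dz": 0,"jaw": 0.008},{"ax": 0,"ay": 0,"az": 0,"dx": 0,"dy": 0,"dz": 0,"jaw": 0.008},{"ax": 0,"ay": 0,"az": 0,"dx": 0,"dy": 0,"dz": 0,"jaw": 0.008},{"ax": 0,"ay": 0,"az": 0,"dx": 0,"dy": 0,"dz": 0,"jaw": 0.008},{"ax": 0,"ay": 0,"az": 0,"dx": 0,"dy": 0,"dz": 0,"jaw": 0.008},{"ax": 0,"ay": 0,"az": 0,"dx": 0,"dy": 0,"dz": 0,"jaw": 0.008}])

```text
time: 18.9
position: [0.5058, -0.1388, 0.2265]
eef_rot: [-0.001, 0.766, 0.643, 0.001]
force: [-0.2, 0.3, -1.1]
width: 0.0133
```

```bash
python3 - <<'E'
from h import *
from plant import state
save("scene","pics/s20.png",150,40,390,260,3)
a=cv2.imread("pics/s19.png").astype(int);b=cv2.imread("pics/s20.png").astype(int)
print("changed px",(abs(a-b).max(2)>60).sum())
s=state();print(s["time"],s["joint_velocities"].round(4),s["force"].round(2),s["width"],pt(.185).round(3),pt(-.065).round(3))
f=lambda p:(p[0]/3+150-.3,p[1]/3+40-.3)
print([px("scene",*f(p),.073).round(4) for p in [(211,287),(364,279)]],[px("scene",*f(p),.008).round(4) for p in [(217,331),(366,323)]])
E
```

```text
changed px 0
18.95 [ 0.0008  0.      0.0009 -0.0005  0.0002 -0.0005] [ 0.47  0.03 -0.97] 0.013781531681853162 [0.538 0.043 0.232] [ 0.495 -0.203  0.231]
[array([ 0.5827, -0.3754,  0.073 ]), array([ 0.4295, -0.3009,  0.073 ])] [array([ 0.5861, -0.3772,  0.008 ]), array([ 0.4319, -0.3021,  0.008 ])]
```

View pics/s20.png

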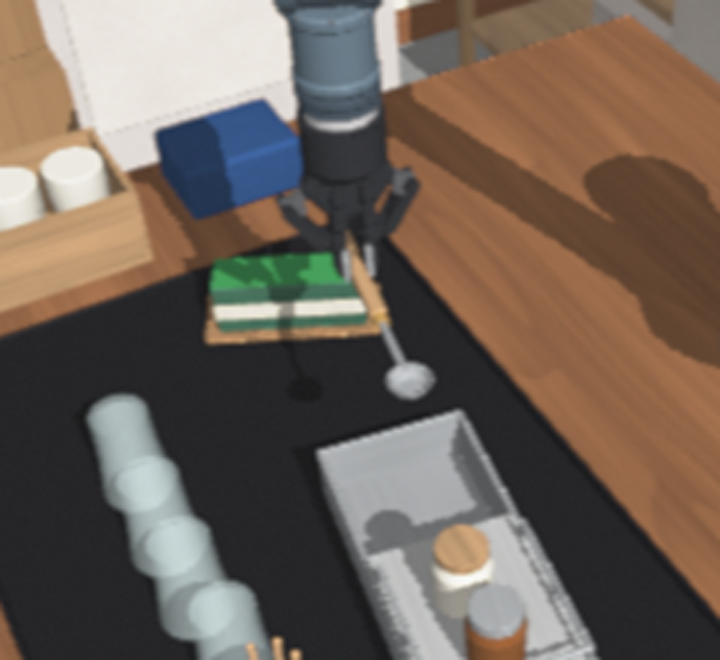

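```bash
python3 -c "
from plant import order
print(order.job_done())"
```

```text
the job is handed in; nothing more can be done
None
```

The carton stands released on its mat and the spoon is held clear of the box. I handed the job in at about 19 s of the 51 s allowed; no verdict is reported.

**What I did**
- **Carton:** I lifted it off the well, lowered it onto the mat until the force reading turned upward, and let go.
- **Spoon:** I gripped the handle, tilted it 14° with the bowl resting on the floor, and drew it out along its own axis under the lip. Then I raised it and levelled it.

**Last checks**
- **Carton position:** its long front edge measures within about 3 mm of where it would be if centred and aligned, and it looks upright in the picture.
- **Spoon height:** both ends are computed at about z = 0.23 m, roughly 16 cm above the deck. The bowl tip's position in the scene view matched that.
- **Stillness:** two pictures 0.65 s apart showed no change, and joint speeds were near zero. The only load on the tool was about 1 N, the spoon's weight.
- **Forces:** no reading taken between moves during the tilt and pull went above about 1.5 N.
- **Other items:** the jars, glasses and pot look undisturbed. I judged this by eye; I did not measure it.

**What went wrong or disagreed**
- The first move call was refused because rows need every key. Nothing moved.
- The first grip on the handle was too high, so I opened and regripped lower. On the way down the fingertips pressed the box floor with 24 N; I backed off before closing.
- The jaws read 13–14 mm on a 16 mm handle. I put that down to gripping with the fingertips. The spoon drooped only about 1° during the pull and did not slip.

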